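# Sort three mixed-up containers to their cartons

### The arm

A 6-joint arm with a two-finger parallel gripper is mounted at the origin on the work surface. World frame = base frame: x ahead of the robot, y to its left, z up, the work surface at z = 0. Lengths are in m, angles in rad, forces in N, time in s.
With the tool pointing down it reaches from about 0.25 to 0.775 m from the base axis. Payload 4 kg.
Tool frame: the origin (TCP) lies midway between the tips of the shut fingers; the grasp point (between the pads) lies 19 mm behind it; z points along the fingers, y is the direction in which the jaws open and shut (so a half turn about z gives the same grasp; the last joint's range is limited). The gripper opens to 94 mm and grips with 3 to 60 N. Pads are 16 mm wide; open, the fingers measure 119 mm over their backs; the gripper's body (75 mm by 177 mm) begins 78 mm behind the grasp point.
Start: joints at [-1.241, 0.087, 1.371, -0, 1.684, -0.103], TCP at [0.231, -0.499, 0.206] pointing down, gripper open.
Joint ranges: [-3.1, 3.1], [-0.76, 2.03], [0.27, 2.55], [-1.08, 4.22], [0.17, 2.65], [-2.57, 2.57]. Speed limits (rad/s): [2.79, 2.79, 3.14, 3.14, 3.14, 3.14].

### API

Orientations are given as a rotation vector (axis times angle).
In Python, from station import r gives the robot as it stands.
- The arm moves only by the tool carry_out, never from a script. Its argument "plan" is a list of rows, each an object of numbers: "x", "y", "z": the shift along the tool's x, y, z in cm; "rx", "ry", "rz": the turn, a rotation vector about the tool's x, y, z in rad; "grip": the closure, from 0 (fully open) to 1 (shut). In form: [{"x": .., "y": .., "z": .., "rx": .., "ry": .., "rz": .., "grip": ..}, ...]. A call has 1 to 8 rows; each row shifts and turns the pose as measured when the row begins, along the tool's axes as they then stand; what a row does not reach is not made up. A row lasts 1/12 s, in which the tool goes at most 41.7 mm and 7.16 degrees, less where a joint would pass 70% of its speed; a pose out of reach is approached as far as the arm can. A call with a gripper value outside its range is refused whole. The fingers move at their own pace and stop on an object; "squeeze" is the grip in N (left out, the last holds). Time passes only in rows, so rows that do not move let the fingers close. It gives the time, the measured TCP pose, the force and the opening at its end, in the units of the state.
- r.get_obs(): the state, without advancing time (a new reading comes with each control period).
- r.get_image(name): name is "scene" or "top" or "wrist"; returns a dict with "color" (420x560x3 uint8, blue, green, red), "fov_y" (degrees; the focal length in pixels is half the picture's height over the tangent of half this angle, whatever the lens; pixels are square), "cx", "cy" (the principal point, pixels), "R" (3x3) and "t" (3): a world point X has camera coordinates R X + t. Camera axes: x right, y down, z forward; pixel columns grow to the right and rows downward; lengths in m; the calibration is good to about 2 mm. A picture is of the moment at which its call begins. There is no depth.
- r.hand_in(): hands the job in, once; it reports no verdict.
The state is a dict: "time": time; "joint_pos": joint angles; "joint_vel": joint speeds; "tau": joint torques, N m; "tcp_pos": TCP position; "orientation": TCP orientation; "force": force on the tool from outside, world axes, zero at the start; "ft_torque": the same for the moment, N m; "opening": finger opening in m.
Only numpy, scipy, OpenCV 4.12 (cv2) and the standard library are available. Lean on these libraries where they do the work, as an engineer would, in place of code of your own. Each camera call takes 0.05 s, during which the arm holds its last target. There are 200 camera calls.

### The job

The three containers at this packing station are mixed up: each one stands on the pad of another one's carton. Rearrange them, using the spare pad that has no carton as a free spot, so that each stands upright in the middle of the round pad at its own carton (the one of its shape and size: slim bottle at the long narrow carton, squat jar at the short square one, flat bottle at the wide flat one), released and at rest. Do not tip any container over, and leave the roll of tape and the hand stamp where they are.

Things in the scene. Friction and masses are not known exactly. Their poses are not given: they have to be found in the camera images.
- slim_mid (a point): Slim round white plastic bottle with green label and screw cap, standing upright: body 42 mm across to 88 mm up, cap 33 mm across (about 34 mm at its grip band), 115 mm tall overall. The point is on its axis half-way up, 57.5 mm above its foot; z is its axis, up. About 110 g.
- jar_mid (a point): Squat round white plastic jar with green label and broad cap, standing upright: body 60 mm across to 36 mm up, cap 58 mm across, 52 mm tall overall. The point is on its axis half-way up, 26 mm above its foot; z is its axis, up. About 140 g.
- flat_mid (a point): Flat white plastic bottle with green label, standing upright: rectangular body 66 mm long (along its x) by 36 mm thick (along its y), 76 mm high, with a round cap 30 mm across on top, 98 mm tall overall. The point is on its axis half-way up, 49 mm above its foot; z is up. Gripped across the 36 mm thickness, that is along its y. Its turn about z on the pad does not matter. About 150 g.
- slim_pad_top (a point): Steel disc with a dark rubber top, 90 mm across and 8 mm thick, fixed to the table. The point is the centre of its top face; z is up. Its carton, the long narrow one, is fixed beyond it on the same grey card: 118 x 46 x 46 mm (long x wide x high), along this point's x axis from 65 mm out, printed on top with a picture of the slim bottle. At the start the flat bottle stands on this pad.
- jar_pad_top (a point): Steel disc with a dark rubber top, 90 mm across and 8 mm thick, fixed to the table. The point is the centre of its top face; z is up. Its carton, the short square one, is fixed beyond it on the same grey card: 66 x 66 x 56 mm (long x wide x high), along this point's x axis from 65 mm out, printed on top with a picture of the squat jar. At the start the slim bottle stands on this pad.
- flat_pad_top (a point): Steel disc with a dark rubber top, 90 mm across and 8 mm thick, fixed to the table. The point is the centre of its top face; z is up. Its carton, the wide flat one, is fixed beyond it on the same grey card: 102 x 72 x 42 mm (long x wide x high), along this point's x axis from 65 mm out, printed on top with a picture of the flat bottle. At the start the squat jar stands on this pad.
- spare_pad_top (a point): Steel disc with a dark rubber top, 90 mm across and 8 mm thick, fixed to the table. The point is the centre of its top face; z is up. No carton belongs to it: it is the free spot, empty at the start. The pads change places from start to start; their centres are at least 170 mm apart.
- tape_mid (a point): Bystander: loose roll of amber packing tape lying flat, 96 mm across, 76 mm hole, 45 mm high; on the robot's side of the pads. The point is its centre, half-way up.
- stamp_mid (a point): Bystander: loose hand stamp, black base 50 x 36 x 22 mm with a steel stem and a dark wooden ball on top, 67 mm high; on the robot's side of the pads. The point is on its axis, half-way up.

How it is judged:
At the end, for the whole second after the job is handed in: The slim bottle, the jar and the flat bottle each stand upright (within 0.1 rad) on the pad of their own carton, foot on the pad (height within 4 mm), axis within 15 mm of the pad's centre, at rest (under 10 mm/s) and not touched by the fingers (horizontal distance between slim_mid and slim_pad_top below 0.015 m and z of slim_mid in the frame of slim_pad_top between 0.0535 and 0.0615 m and angle between each of slim_mid, jar_mid, flat_mid's own z axis and vertical below 0.1 rad and linear speed of each of slim, jar, flat below 0.01 m/s and contact force between each of slim, jar, flat and the fingers below 0.05 N and horizontal distance between jar_mid and jar_pad_top below 0.015 m and z of jar_mid in the frame of jar_pad_top between 0.022 and 0.03 m and horizontal distance between flat_mid and flat_pad_top below 0.015 m and z of flat_mid in the frame of flat_pad_top between 0.045 and 0.053 m).
It fails at once if the slim bottle is tipped over (angle between slim_mid's own z axis and vertical above 0.6 rad).
It fails at once if the squat jar is tipped over (angle between jar_mid's own z axis and vertical above 0.6 rad).
It fails at once if the flat bottle is tipped over (angle between flat_mid's own z axis and vertical above 0.6 rad).
It fails at once if the roll of tape is shifted by more than 20 mm or knocked over (distance of tape_mid from where it was at the start of the episode above 0.02 m).
It fails at once if the hand stamp is shifted by more than 20 mm or knocked over (distance of stamp_mid from where it was at the start of the episode above 0.02 m).
It also fails if it takes over 122 s, if anything falls off the work surface, if the arm or the gripper's body presses on something with over 40 N, if the wrist force passes 120 N, or if a joint passes its speed limit or range.

## Working session

There is one attempt and no reset: what is moved stays moved. The work goes in short steps, Python scripts to look and compute and a tool call to move; the robot and the scene stay as the last step left them, time stands still between calls to the robot, and variables do not carry over. Pictures are saved under pics/ and viewed, about 12 in all and at most 16, crops included, and the job is handed in when it is done.

Besides the shell and the picture viewer there is one more tool, called after "Request:" in YAML: its name, and indented under it one key for each argument. carry_out: Moves the arm, as the interface text tells. Its arguments: {"type":"object","properties":{"plan":{"type":"array","items":{"type":"object","properties":{"x":{"type":"number"},"y":{"type":"number"},"z":{"type":"number"},"rx":{"type":"number"},"ry":{"type":"number"},"rz":{"type":"number"},"grip":{"type":"number"}}}},"squeeze":{"type":"number"}},"required":["plan"]}

```bash
ls; mkdir -p pics; python3 - <<'E'
from station import r
import cv2,numpy as np
o=r.get_obs(); print(o['tcp_pos'],o['orientation'],o['opening'],o['time'])
for n in("top","scene"):
    d=r.get_image(n); cv2.imwrite(f"pics/{n}0.png",d['color']); print(n,d['fov_y'],d['cx'],d['cy'],np.round(d['R'],4).tolist(),np.round(d['t'],4), {k:v for k,v in d.items() if k not in('color','R','t')}.keys())
E
```

```text
pics
[ 0.23049571 -0.4987614   0.2043167 ] [-3.06619633e+00 -6.74051077e-01  4.22106391e-04] 0.0938392980885896 0.0
top 45.201691864857445 282.5155812265274 207.6469327760961 [[-0.0074, -0.9997, -0.0246], [-0.9926, 0.0104, -0.1212], [0.1214, 0.0235, -0.9923]] [0.0305 0.5126 1.3354] dict_keys(['fov_y', 'cx', 'cy'])
scene 56.97542656651684 277.60563797944894 208.2683125006699 [[-0.7612, 0.6484, 0.0057], [0.5542, 0.6551, -0.5135], [-0.3367, -0.3878, -0.858]] [ 0.3707 -0.2394  1.0226] dict_keys(['fov_y', 'cx', 'cy'])
```

View pics/top0.png

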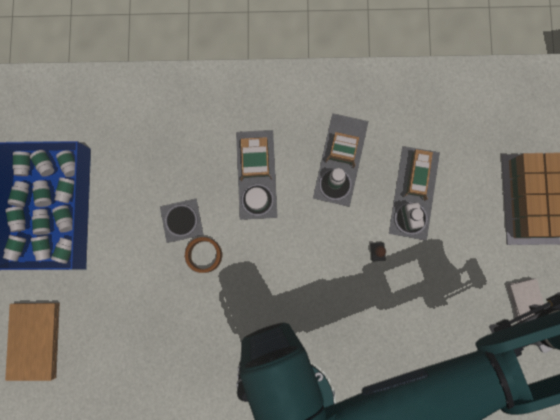

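View pics/scene0.png

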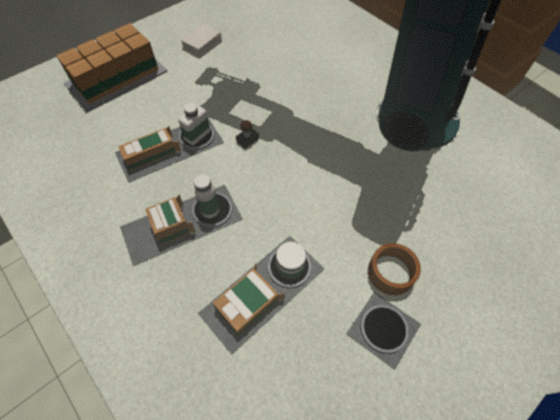

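The top view shows the spare pad at about (181,220), the jar on the flat pad (257,200), the slim bottle on the jar pad (335,182) and the flat bottle on the slim pad (411,217). The tape is at (203,254) and the stamp at (377,251). The scene view agrees. I'll zoom in to measure.

```bash
python3 - <<'E'
import cv2
a=cv2.imread("pics/top0.png")[110:275,150:450]; cv2.imwrite("pics/c1.png",cv2.resize(a[:,:150],None,fx=5.0,fy=3.6*5/3.6*0.7) if 0 else cv2.resize(a[:,0:160],None,fx=5,fy=5,interpolation=cv2.INTER_CUBIC)[225:])
cv2.imwrite("pics/c2.png",cv2.resize(a[30:150,150:300],None,fx=5,fy=5,interpolation=cv2.INTER_CUBIC))
E
```

```text
(no output)
```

View pics/c1.png

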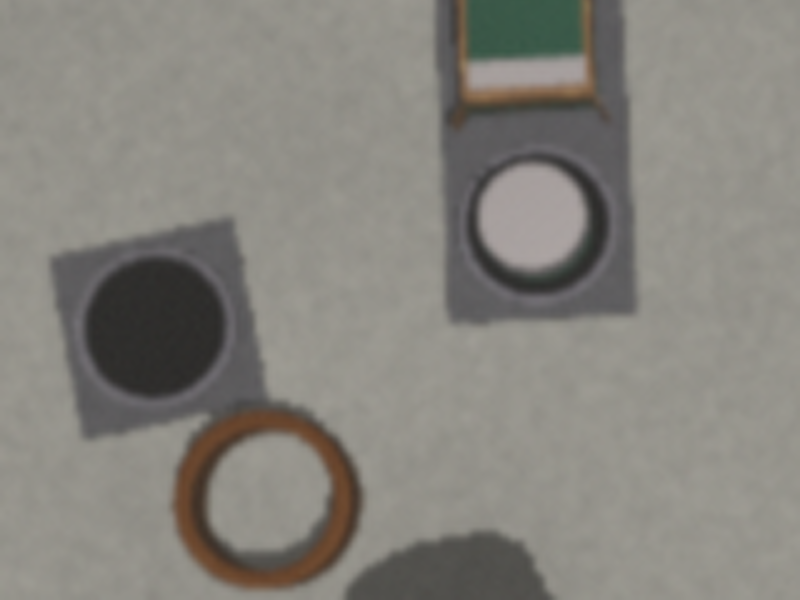

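View pics/c2.png

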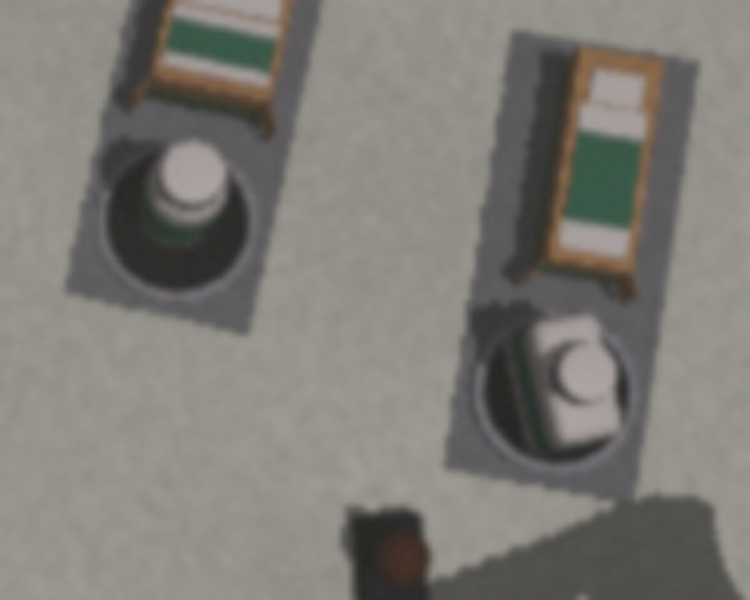

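c1 shows the spare pad at crop (155,327), the flat pad at (536,224), the jar cap at (532,216) and the tape at (268,497). c2 shows the jar pad at (177,222), the slim cap at (193,173), the slim pad at (558,393), the flat cap at (585,372) and the stamp ball at (402,556). The flat bottle's long axis runs along (533,322)→(563,446).

```bash
cat > h.py <<'E'
import numpy as np, cv2
from station import r
from scipy.spatial.transform import Rotation as Ro
def P(d,u,v,z):
    f=d['color'].shape[0]/2/np.tan(np.radians(d['fov_y']/2))
    R,t=np.array(d['R']),np.array(d['t'])
    c=-R.T@t; w=R.T@np.array([(u-d['cx'])/f,(v-d['cy'])/f,1]); return (c+w*(z-c[2])/w[2])[:2]
def pix(d,X):
    f=d['color'].shape[0]/2/np.tan(np.radians(d['fov_y']/2)); p=np.array(d['R'])@X+d['t']
    return p[0]/p[2]*f+d['cx'],p[1]/p[2]*f+d['cy']
def go(x,y,z,yaw=None):
    """needed tool-frame shift in cm and turn to reach TCP x,y,z with jaws (tool y) along world angle yaw, tool down"""
    o=r.get_obs(); R=Ro.from_rotvec(o['orientation']); p=o['tcp_pos']; M=R.as_matrix()
    print('tcp',np.round(p,4),'jaw yaw',round(np.arctan2(M[1,1],M[0,1]),3),'t',round(o['time'],2),'open',round(o['opening'],4))
    if yaw is None: yaw=np.arctan2(M[1,1],M[0,1])
    best=None
    for k in(0,np.pi):
        a=yaw+k; y_=np.array([np.cos(a),np.sin(a),0]); z_=np.array([0,0,-1.]); x_=np.cross(y_,z_)
        rv=(R.inv()*Ro.from_matrix(np.c_[x_,y_,z_])).as_rotvec()
        if best is None or np.linalg.norm(rv)<np.linalg.norm(best): best=rv
    print('shift cm',np.round(M.T@(np.array([x,y,z])-p)*100,2),'rot',np.round(best,3))
E
python3 - <<'E'
from h import *
d=r.get_image("top")
a=lambda u,v:(150+u/5-.4,155+v/5-.4); b=lambda u,v:(300+u/5-.4,140+v/5-.4)
for n,(u,v),z in [("spare",a(155,327),.008),("flatpad",a(536,224),.008),("jar",a(532,216),.06),("jarpad",b(177,222),.008),("slim",b(193,173),.123),("slimpad",b(558,393),.008),("flat",b(585,372),.106),("tape",a(268,497),.045),("stamp",b(402,556),.06),
 ("fl1",b(533,322),.084),("fl2",b(563,446),.084),("fl3",b(622,430),.084),("fl4",b(595,315),.084)]: print(n,np.round(P(d,u,v,z),4), round(np.hypot(*P(d,u,v,z)),3))
o=r.get_obs(); M=Ro.from_rotvec(o['orientation']).as_matrix(); print(np.round(M,3))
w=r.get_image("wrist"); print(w['fov_y'],w['cx'],w['cy']); R=np.array(w['R']); print(np.round(M.T@(-R.T@w['t']-o['tcp_pos']),4), np.round(M.T@R.T,3).tolist())
E
```

```text
spare [0.4844 0.3084] 0.574
flatpad [0.5395 0.0975] 0.548
jar [0.5366 0.0957] 0.545
jarpad [ 0.5801 -0.1192] 0.592
slim [ 0.5858 -0.1184] 0.598
slimpad [ 0.4831 -0.325 ] 0.582
flat [ 0.484  -0.3164] 0.578
tape [0.3891 0.2379] 0.456
stamp [ 0.3932 -0.2287] 0.455
fl1 [ 0.5127 -0.296 ] 0.592
fl2 [ 0.4481 -0.309 ] 0.544
fl3 [ 0.4561 -0.3395] 0.569
fl4 [ 0.516  -0.3281] 0.611
[[ 0.908  0.419 -0.001]
 [ 0.419 -0.908  0.002]
 [ 0.    -0.002 -1.   ]]
67.84795560917877 284.35510010862936 206.36433862104786
[ 0.0729 -0.0003 -0.1799] [[0.0, -0.967, -0.255], [1.0, 0.001, -0.001], [0.001, -0.255, 0.967]]
```

```bash
python3 -c "
from h import *
go(.484,-.318,.2,1.765)"
```

```text
tcp [ 0.2306 -0.499   0.2048] jaw yaw -1.138 t 0.2 open 0.0943
shift cm [30.6  -5.8   0.49] rot [-0.001  0.     0.239]
```

Request:
carry_out:
  plan:
    - {"x": 3.8,"y": -0.7}
    - {"x": 3.8,"y": -0.7}
    - {"x": 3.8,"y": -0.7}
    - {"x": 3.8,"y": -0.7}
    - {"x": 3.8,"y": -0.7}
    - {"x": 3.8,"y": -0.7}
    - {"x": 3.8,"y": -0.7}
    - {"x": 3.8,"y": -0.7}

```text
invalid input at $.plan[0]: expected keys x, y, z, rx, ry, rz, grip
```

```bash
python3 -c "
from h import *
go(.484,-.318,.2,1.765)"
```

```text
tcp [ 0.2306 -0.499   0.2048] jaw yaw -1.138 t 0.2 open 0.0943
shift cm [30.6  -5.8   0.49] rot [-0.001  0.     0.239]
```

Request:
carry_out:
  plan:
    - {"x": 3.8,"y": -0.7,"z": 0,"rx": 0,"ry": 0,"rz": 0,"grip": 0}
    - {"x": 3.8,"y": -0.7,"z": 0,"rx": 0,"ry": 0,"rz": 0,"grip": 0}
    - {"x": 3.8,"y": -0.7,"z": 0,"rx": 0,"ry": 0,"rz": 0,"grip": 0}
    - {"x": 3.8,"y": -0.7,"z": 0,"rx": 0,"ry": 0,"rz": 0,"grip": 0}
    - {"x": 3.8,"y": -0.7,"z": 0,"rx": 0,"ry": 0,"rz": 0,"grip": 0}
    - {"x": 3.8,"y": -0.7,"z": 0,"rx": 0,"ry": 0,"rz": 0,"grip": 0}
    - {"x": 3.8,"y": -0.7,"z": 0,"rx": 0,"ry": 0,"rz": 0,"grip": 0}
    - {"x": 3.8,"y": -0.7,"z": 0,"rx": 0,"ry": 0,"rz": 0,"grip": 0}

```text
time: 0.87
tcp_pos: [0.4864, -0.3203, 0.2011]
orientation: [-3.072, -0.646, 0.008]
force: [-0.3, -0.4, -0.3]
opening: 0.0943
```

```bash
python3 -c "
from h import *
go(.484,-.318,.2,1.765)"
```

```text
tcp [ 0.4864 -0.3203  0.2011] jaw yaw -1.156 t 0.87 open 0.0943
shift cm [-0.13 -0.3   0.11] rot [-0.003  0.005  0.22 ]
```

Request:
carry_out:
  plan:
    - {"x": 0,"y": -0.2,"z": 0,"rx": 0,"ry": 0,"rz": 0.11,"grip": 0}
    - {"x": 0,"y": 0,"z": 0,"rx": 0,"ry": 0,"rz": 0.11,"grip": 0}
    - {"x": 0,"y": 0,"z": 0,"rx": 0,"ry": 0,"rz": 0,"grip": 0}

```text
time: 1.12
tcp_pos: [0.4926, -0.3106, 0.1989]
orientation: [-3.119, -0.311, 0.007]
force: [-0.1, -0.8, -0.5]
opening: 0.0943
```

```bash
python3 -c "
from h import *
go(.484,-.318,.2,1.765)
d=r.get_image('wrist'); cv2.imwrite('pics/w1.png',d['color'])
for X in [(.4831,-.325,.008),(.484,-.318,.106),(.484,-.318,.084)]: print(pix(d,np.array(X)))"
```

```text
tcp [ 0.4926 -0.3106  0.1989] jaw yaw -1.372 t 1.12 open 0.0943
shift cm [-0.99  0.56 -0.11] rot [-0.007  0.004  0.005]
(np.float64(295.84323831792005), np.float64(195.47843445744715))
(np.float64(291.50458030551323), np.float64(217.29728118104828))
(np.float64(291.18607017561567), np.float64(210.71556965529504))
```

View pics/w1.png

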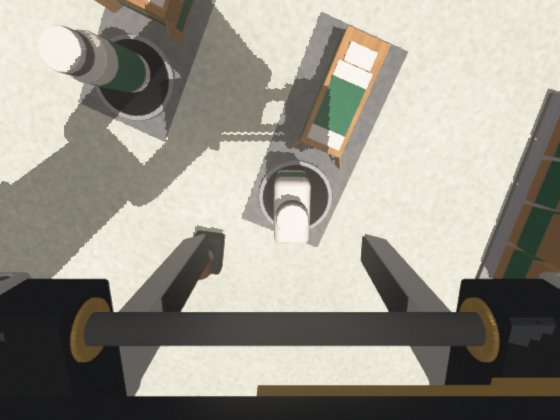

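The wrist view shows the flat bottle squared to the jaws, with its cap at about (291,220) and the pad ring at about (295,197), which agrees with the top camera. I'll check with a crop.

```bash
python3 -c "
from h import *
a=cv2.imread('pics/w1.png')[150:260,230:360]; cv2.imwrite('pics/w1c.png',cv2.resize(cv2.convertScaleAbs(a,alpha=.8),None,fx=5,fy=5,interpolation=cv2.INTER_CUBIC))
d=r.get_image('wrist')
for v in (217,221,225): print(P(d,291.5,v,.106))"
```

```text
[ 0.48396521 -0.31816239]
[ 0.48022316 -0.31895314]
[ 0.47645492 -0.31974942]
```

View pics/w1c.png

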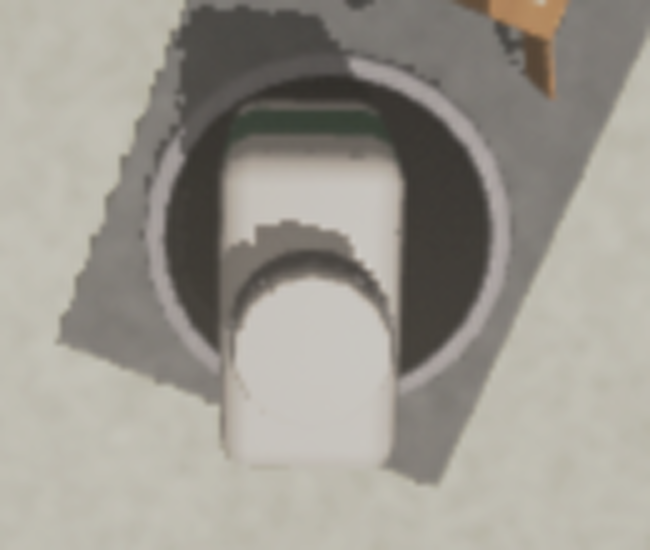

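The cap centre is at (292.2,218.6) and the body top is centred at v=210.6, so the bottle is at about (0.483,-0.318) and the jaw yaw is right. Next is the descent.

Request:
carry_out:
  plan:
    - {"x": -1.0,"y": 0.6,"z": 1,"rx": 0,"ry": 0,"rz": 0,"grip": 0.3}
    - {"x": 0,"y": 0,"z": 3,"rx": 0,"ry": 0,"rz": 0,"grip": 0.3}
    - {"x": 0,"y": 0,"z": 3,"rx": 0,"ry": 0,"rz": 0,"grip": 0.3}
    - {"x": 0,"y": 0,"z": 1,"rx": 0,"ry": 0,"rz": 0,"grip": 0.3}
    - {"x": 0,"y": 0,"z": 0,"rx": 0,"ry": 0,"rz": 0,"grip": 0.3}

```text
time: 1.63
tcp_pos: [0.4813, -0.3233, 0.1198]
orientation: [-3.124, -0.326, 0.001]
force: [0.5, -0.5, 0.0]
opening: 0.0669
```

```bash
python3 -c "
from h import *
go(.483,-.3185,.036,1.765)"
```

```text
tcp [ 0.4813 -0.3233  0.1198] jaw yaw -1.363 t 1.63 open 0.0669
shift cm [ 0.27 -0.43  8.38] rot [-0.001  0.001  0.014]
```

Request:
carry_out:
  plan:
    - {"x": 0.2,"y": -0.4,"z": 1,"rx": 0,"ry": 0,"rz": 0.01,"grip": 0.3}
    - {"x": 0,"y": 0,"z": 2.5,"rx": 0,"ry": 0,"rz": 0,"grip": 0.3}
    - {"x": 0,"y": 0,"z": 2.5,"rx": 0,"ry": 0,"rz": 0,"grip": 0.3}
    - {"x": 0,"y": 0,"z": 1.5,"rx": 0,"ry": 0,"rz": 0,"grip": 0.3}
    - {"x": 0,"y": 0,"z": 0.5,"rx": 0,"ry": 0,"rz": 0,"grip": 0.3}
    - {"x": 0,"y": 0,"z": 0,"rx": 0,"ry": 0,"rz": 0,"grip": 0.3}

```text
time: 2.13
tcp_pos: [0.4858, -0.3224, 0.0438]
orientation: [3.119, 0.308, 0.013]
force: [0.6, -0.3, 0.5]
opening: 0.0655
```

```bash
python3 -c "
from h import *
go(.483,-.3185,.036,1.765)"
```

```text
tcp [ 0.4858 -0.3224  0.0438] jaw yaw -1.374 t 2.13 open 0.0655
shift cm [-0.2  -0.45  0.77] rot [ 0.009 -0.008  0.003]
```

Request:
carry_out:
  plan:
    - {"x": -0.2,"y": -0.4,"z": 0.7,"rx": 0.01,"ry": -0.01,"rz": 0,"grip": 0.3}
    - {"x": 0,"y": 0,"z": 0,"rx": 0,"ry": 0,"rz": 0,"grip": 0.3}
    - {"x": 0,"y": 0,"z": 0,"rx": 0,"ry": 0,"rz": 0,"grip": 0.3}

```text
time: 2.38
tcp_pos: [0.4848, -0.32, 0.0399]
orientation: [3.124, 0.309, 0.001]
force: [-0.4, -1.0, 0.6]
opening: 0.066
```

```bash
python3 -c "
from h import *
go(.483,-.3185,.036,1.765)"
```

```text
tcp [ 0.4848 -0.32    0.0399] jaw yaw -1.374 t 2.38 open 0.066
shift cm [-0.15 -0.18  0.39] rot [ 0.002 -0.001  0.003]
```

Request:
carry_out:
  plan:
    - {"x": -0.1,"y": -0.2,"z": 0.2,"rx": 0,"ry": 0,"rz": 0,"grip": 0.5}
    - {"x": 0,"y": 0,"z": 0,"rx": 0,"ry": 0,"rz": 0,"grip": 0.75}
    - {"x": 0,"y": 0,"z": 0,"rx": 0,"ry": 0,"rz": 0,"grip": 0.75}
    - {"x": 0,"y": 0,"z": 0,"rx": 0,"ry": 0,"rz": 0,"grip": 0.75}
    - {"x": 0,"y": 0,"z": 0,"rx": 0,"ry": 0,"rz": 0,"grip": 0.75}
    - {"x": 0,"y": 0,"z": 0,"rx": 0,"ry": 0,"rz": 0,"grip": 0.75}
  squeeze: 15

```text
time: 2.88
tcp_pos: [0.4852, -0.3192, 0.0416]
orientation: [3.12, 0.309, 0.009]
force: [0.5, 0.7, -1.6]
opening: 0.036
```

Request:
carry_out:
  plan:
    - {"x": 0,"y": 0,"z": -1.5,"rx": 0,"ry": 0,"rz": 0,"grip": 0.75}
    - {"x": 0,"y": 0,"z": -3,"rx": 0,"ry": 0,"rz": 0,"grip": 0.75}
    - {"x": 0,"y": 0,"z": -3,"rx": 0,"ry": 0,"rz": 0,"grip": 0.75}
    - {"x": 0,"y": 0,"z": -3,"rx": 0,"ry": 0,"rz": 0,"grip": 0.75}
    - {"x": 0,"y": 0,"z": -3,"rx": 0,"ry": 0,"rz": 0,"grip": 0.75}
    - {"x": 0,"y": 0,"z": -1.5,"rx": 0,"ry": 0,"rz": 0,"grip": 0.75}

```text
time: 3.38
tcp_pos: [0.4798, -0.3152, 0.1871]
orientation: [-3.118, -0.308, 0.016]
force: [0.9, -0.0, 0.1]
opening: 0.0364
```

```bash
python3 -c "
from h import *
go(.484,.3084,.2,1.765)"
```

```text
tcp [ 0.4798 -0.3152  0.1871] jaw yaw -1.374 t 3.38 open 0.0364
shift cm [ 12.61 -61.08  -0.83] rot [-0.009  0.009  0.003]
```

Request:
carry_out:
  plan:
    - {"x": 0.4,"y": -2,"z": 0,"rx": 0,"ry": 0,"rz": 0,"grip": 0.75}
    - {"x": 0.8,"y": -3.8,"z": -0.1,"rx": 0,"ry": 0,"rz": 0,"grip": 0.75}
    - {"x": 0.8,"y": -3.8,"z": -0.1,"rx": 0,"ry": 0,"rz": 0,"grip": 0.75}
    - {"x": 0.8,"y": -3.8,"z": -0.1,"rx": 0,"ry": 0,"rz": 0,"grip": 0.75}
    - {"x": 0.8,"y": -3.8,"z": -0.1,"rx": 0,"ry": 0,"rz": 0,"grip": 0.75}
    - {"x": 0.8,"y": -3.8,"z": -0.1,"rx": 0,"ry": 0,"rz": 0,"grip": 0.75}
    - {"x": 0.8,"y": -3.8,"z": -0.1,"rx": 0,"ry": 0,"rz": 0,"grip": 0.75}
    - {"x": 0.8,"y": -3.8,"z": 0,"rx": 0,"ry": 0,"rz": 0,"grip": 0.75}

```text
time: 4.05
tcp_pos: [0.4852, -0.0224, 0.1976]
orientation: [3.127, 0.282, -0.004]
force: [0.5, 0.5, -1.9]
opening: 0.0359
```

```bash
python3 -c "
from h import *
go(.484,.3084,.2,-.95)"
```

```text
tcp [ 0.4852 -0.0224  0.1976] jaw yaw -1.391 t 4.05 open 0.0359
shift cm [  5.8  -32.56  -0.32] rot [ 0.001  0.003 -0.441]
```

Request:
carry_out:
  plan:
    - {"x": 0.7,"y": -3.8,"z": 0,"rx": 0,"ry": 0,"rz": 0,"grip": 0.75}
    - {"x": 0.7,"y": -3.8,"z": 0,"rx": 0,"ry": 0,"rz": 0,"grip": 0.75}
    - {"x": 0.7,"y": -3.8,"z": 0,"rx": 0,"ry": 0,"rz": 0,"grip": 0.75}
    - {"x": 0.7,"y": -3.8,"z": 0,"rx": 0,"ry": 0,"rz": 0,"grip": 0.75}
    - {"x": 0.7,"y": -3.8,"z": 0,"rx": 0,"ry": 0,"rz": 0,"grip": 0.75}
    - {"x": 0.7,"y": -3.8,"z": 0,"rx": 0,"ry": 0,"rz": 0,"grip": 0.75}
    - {"x": 0.7,"y": -3.8,"z": 0,"rx": 0,"ry": 0,"rz": 0,"grip": 0.75}
    - {"x": 0.4,"y": -2,"z": 0,"rx": 0,"ry": 0,"rz": 0,"grip": 0.75}

```text
time: 4.72
tcp_pos: [0.4813, 0.2855, 0.1949]
orientation: [3.127, 0.286, -0.005]
force: [-0.2, 0.1, -1.4]
opening: 0.0362
```

Request:
carry_out:
  plan:
    - {"x": 0,"y": 0,"z": 0,"rx": 0,"ry": 0,"rz": -0.11,"grip": 0.75}
    - {"x": 0,"y": 0,"z": 0,"rx": 0,"ry": 0,"rz": -0.11,"grip": 0.75}
    - {"x": 0,"y": 0,"z": 0,"rx": 0,"ry": 0,"rz": -0.11,"grip": 0.75}
    - {"x": 0,"y": 0,"z": 0,"rx": 0,"ry": 0,"rz": -0.11,"grip": 0.75}
    - {"x": 0,"y": 0,"z": 0,"rx": 0,"ry": 0,"rz": 0,"grip": 0.75}

```text
time: 5.13
tcp_pos: [0.4783, 0.2932, 0.191]
orientation: [2.974, 1.01, -0.014]
force: [0.3, -0.8, -1.1]
opening: 0.0361
```

```bash
python3 -c "
from h import *
go(.4855,.3095,.0425,-.95)
d=r.get_image('wrist'); cv2.imwrite('pics/w2.png',d['color'])
print(pix(d,np.array([.4844,.3084,.008])))"
```

```text
tcp [0.4783 0.2932 0.191 ] jaw yaw -0.916 t 5.13 open 0.0361
shift cm [ 1.69 -0.82 14.83] rot [-0.003  0.009  0.034]
(np.float64(278.3401108532998), np.float64(174.6325295562449))
```

View pics/w2.png

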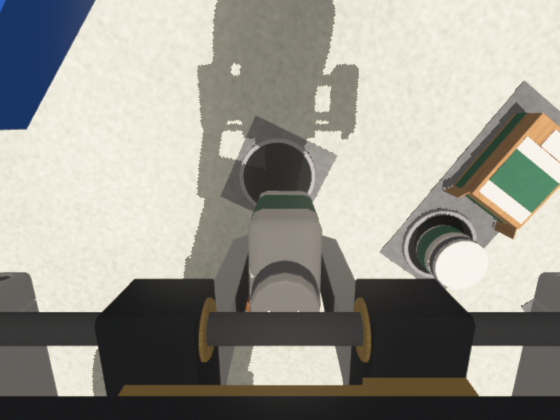

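The wrist view shows the bottle held upright and the spare pad ring at about (279,176), which matches the prediction. Next I lower it.

Request:
carry_out:
  plan:
    - {"x": 1.0,"y": -0.5,"z": 1,"rx": 0,"ry": 0,"rz": 0,"grip": 0.75}
    - {"x": 0.7,"y": -0.3,"z": 3,"rx": 0,"ry": 0,"rz": 0,"grip": 0.75}
    - {"x": 0,"y": 0,"z": 3,"rx": 0,"ry": 0,"rz": 0,"grip": 0.75}
    - {"x": 0,"y": 0,"z": 2,"rx": 0,"ry": 0,"rz": 0,"grip": 0.75}
    - {"x": 0,"y": 0,"z": 0.5,"rx": 0,"ry": 0,"rz": 0,"grip": 0.75}
    - {"x": 0,"y": 0,"z": 0,"rx": 0,"ry": 0,"rz": 0,"grip": 0.75}

```text
time: 5.68
tcp_pos: [0.4892, 0.3125, 0.0909]
orientation: [-2.983, -0.98, 0.007]
force: [-0.8, -0.8, -1.7]
opening: 0.0359
```

```bash
python3 -c "
from h import *
go(.4855,.3095,.0425,-.95)"
```

```text
tcp [0.4892 0.3125 0.0909] jaw yaw -0.936 t 5.68 open 0.0359
shift cm [-0.46  0.04  4.84] rot [-0.003  0.004  0.014]
```

Request:
carry_out:
  plan:
    - {"x": -0.4,"y": 0,"z": 1.5,"rx": 0,"ry": 0,"rz": 0,"grip": 0.75}
    - {"x": 0,"y": 0,"z": 1.5,"rx": 0,"ry": 0,"rz": 0,"grip": 0.75}
    - {"x": 0,"y": 0,"z": 0.5,"rx": 0,"ry": 0,"rz": 0,"grip": 0.75}
    - {"x": 0,"y": 0,"z": 0.3,"rx": 0,"ry": 0,"rz": 0,"grip": 0.75}
    - {"x": 0,"y": 0,"z": 0,"rx": 0,"ry": 0,"rz": 0,"grip": 0.75}

```text
time: 6.1
tcp_pos: [0.4887, 0.3121, 0.0554]
orientation: [-2.985, -0.972, -0.003]
force: [-0.4, 0.0, -1.7]
opening: 0.0363
```

```bash
python3 -c "
from h import *
go(.4855,.3095,.0425,-.95)"
```

```text
tcp [0.4887 0.3121 0.0554] jaw yaw -0.941 t 6.1 open 0.0363
shift cm [-0.42  0.02  1.29] rot [-0.002 -0.003  0.009]
```

Request:
carry_out:
  plan:
    - {"x": -0.4,"y": 0,"z": 0.5,"rx": 0,"ry": 0,"rz": 0,"grip": 0.75}
    - {"x": -0.2,"y": 0,"z": 0.4,"rx": 0,"ry": 0,"rz": 0,"grip": 0.75}
    - {"x": 0,"y": 0,"z": 0.3,"rx": 0,"ry": 0,"rz": 0,"grip": 0.75}
    - {"x": 0,"y": 0,"z": 0.3,"rx": 0,"ry": 0,"rz": 0,"grip": 0.75}
    - {"x": 0,"y": 0,"z": 0.2,"rx": 0,"ry": 0,"rz": 0,"grip": 0.75}

```text
time: 6.52
tcp_pos: [0.4866, 0.3098, 0.0421]
orientation: [-2.984, -0.97, -0.017]
force: [0.3, 0.0, -1.3]
opening: 0.0358
```

Request:
carry_out:
  plan:
    - {"x": 0,"y": 0,"z": 0.2,"rx": 0,"ry": 0,"rz": 0,"grip": 0.75}
    - {"x": 0,"y": 0,"z": 0.2,"rx": 0,"ry": 0,"rz": 0,"grip": 0.75}

```text
time: 6.68
tcp_pos: [0.4869, 0.3103, 0.0414]
orientation: [-2.983, -0.969, -0.019]
force: [-5.7, -2.8, 10.5]
opening: 0.0357
```

Request:
carry_out:
  plan:
    - {"x": 0,"y": 0,"z": 0,"rx": 0,"ry": 0,"rz": 0,"grip": 0.55}
    - {"x": 0,"y": 0,"z": 0,"rx": 0,"ry": 0,"rz": 0,"grip": 0.4}
    - {"x": 0,"y": 0,"z": 0,"rx": 0,"ry": 0,"rz": 0,"grip": 0.4}
    - {"x": 0,"y": 0,"z": -1.5,"rx": 0,"ry": 0,"rz": 0,"grip": 0.4}
    - {"x": 0,"y": 0,"z": -3,"rx": 0,"ry": 0,"rz": 0,"grip": 0.4}
    - {"x": 0,"y": 0,"z": -3,"rx": 0,"ry": 0,"rz": 0,"grip": 0.3}
    - {"x": 0,"y": 0,"z": -3,"rx": 0,"ry": 0,"rz": 0,"grip": 0.3}
    - {"x": 0,"y": 0,"z": -3,"rx": 0,"ry": 0,"rz": 0,"grip": 0.3}

```text
time: 7.35
tcp_pos: [0.4814, 0.3069, 0.1712]
orientation: [-2.986, -0.97, 0.009]
force: [0.9, -0.1, 0.5]
opening: 0.0657
```

```bash
python3 -c "
from h import *
go(.5858,-.1184,.2,-1.75)
print(r.get_obs()['joint_pos'])
d=r.get_image('wrist'); cv2.imwrite('pics/w3.png',d['color'])
print(pix(d,np.array([.4844,.3084,.106])))"
```

```text
tcp [0.4814 0.3069 0.1712] jaw yaw -0.943 t 7.35 open 0.0657
shift cm [-16.55  40.54  -2.93] rot [-0.001  0.006  0.807]
[0.46661364 0.14657396 1.37288802 0.00260753 1.62759631 1.40946602]
(np.float64(286.16283342047177), np.float64(211.84913384457715))
```

View pics/w3.png

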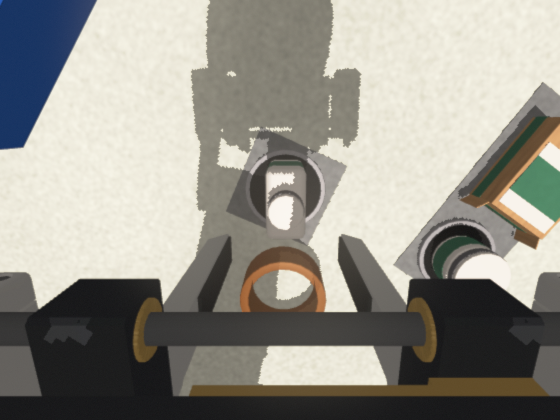

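The flat bottle stands on the spare pad with its cap at about (285,213), against a prediction of (286,212). Next is the slim bottle.

Request:
carry_out:
  plan:
    - {"x": 0,"y": 0,"z": -2.5,"rx": 0,"ry": 0,"rz": 0,"grip": 0.3}
    - {"x": -1.5,"y": 3.7,"z": -0.3,"rx": 0,"ry": 0,"rz": 0,"grip": 0.3}
    - {"x": -1.5,"y": 3.7,"z": -0.3,"rx": 0,"ry": 0,"rz": 0,"grip": 0.3}
    - {"x": -1.5,"y": 3.7,"z": 0,"rx": 0,"ry": 0,"rz": 0,"grip": 0.3}
    - {"x": -1.5,"y": 3.7,"z": 0,"rx": 0,"ry": 0,"rz": 0,"grip": 0.3}
    - {"x": -1.5,"y": 3.7,"z": 0,"rx": 0,"ry": 0,"rz": 0,"grip": 0.3}
    - {"x": -1.5,"y": 3.7,"z": 0,"rx": 0,"ry": 0,"rz": 0,"grip": 0.3}
    - {"x": -1.5,"y": 3.7,"z": 0,"rx": 0,"ry": 0,"rz": 0,"grip": 0.3}

```text
time: 8.07
tcp_pos: [0.5577, 0.0375, 0.2141]
orientation: [-2.972, -0.997, -0.039]
force: [1.2, -0.1, -0.6]
opening: 0.066
```

Request:
carry_out:
  plan:
    - {"x": 0,"y": 0,"z": 0,"rx": 0,"ry": 0,"rz": 0.115,"grip": 0.3}
    - {"x": 0,"y": 0,"z": 0,"rx": 0,"ry": 0,"rz": 0.115,"grip": 0.3}
    - {"x": 0,"y": 0,"z": 0,"rx": 0,"ry": 0,"rz": 0.115,"grip": 0.3}
    - {"x": 0,"y": 0,"z": 0,"rx": 0,"ry": 0,"rz": 0.115,"grip": 0.3}
    - {"x": 0,"y": 0,"z": 0,"rx": 0,"ry": 0,"rz": 0.115,"grip": 0.3}
    - {"x": 0,"y": 0,"z": 0,"rx": 0,"ry": 0,"rz": 0.115,"grip": 0.3}
    - {"x": 0,"y": 0,"z": 0,"rx": 0,"ry": 0,"rz": 0.1,"grip": 0.3}

```text
time: 8.65
tcp_pos: [0.5605, 0.0242, 0.2093]
orientation: [-3.115, 0.309, -0.031]
force: [-0.6, 0.0, 0.3]
opening: 0.0659
```

```bash
python3 -c "
from h import *
go(.5858,-.1184,.2,-1.75)"
```

```text
tcp [0.5605 0.0242 0.2093] jaw yaw -1.768 t 8.65 open 0.0659
shift cm [ 5.26 13.49  0.84] rot [-0.013 -0.018 -0.018]
```

Request:
carry_out:
  plan:
    - {"x": 0.8,"y": 2,"z": 0.2,"rx": -0.01,"ry": -0.01,"rz": 0,"grip": 0.3}
    - {"x": 1.4,"y": 3.6,"z": 0.2,"rx": 0,"ry": 0,"rz": 0,"grip": 0.3}
    - {"x": 1.4,"y": 3.6,"z": 0.2,"rx": 0,"ry": 0,"rz": 0,"grip": 0.3}
    - {"x": 1.0,"y": 2.5,"z": 0.2,"rx": 0,"ry": 0,"rz": 0,"grip": 0.3}
    - {"x": 0.4,"y": 0.8,"z": 0,"rx": 0,"ry": 0,"rz": 0,"grip": 0.3}
    - {"x": 0,"y": 0,"z": 0,"rx": 0,"ry": 0,"rz": 0,"grip": 0.3}

```text
time: 9.15
tcp_pos: [0.5866, -0.1114, 0.1976]
orientation: [-3.123, 0.308, -0.014]
force: [-0.7, -0.0, 0.8]
opening: 0.0655
```

```bash
python3 -c "
from h import *
go(.5858,-.1184,.2,-1.75)
d=r.get_image('wrist')
print(pix(d,np.array([.5801,-.1192,.008])),pix(d,np.array([.5858,-.1184,.123])),pix(d,np.array([.5801,-.1192,.123])))
cv2.imwrite('pics/w4.png',cv2.resize(d['color'][110:270,190:380],None,fx=4,fy=3.75,interpolation=cv2.INTER_CUBIC) if 0 else cv2.resize(d['color'][120:260,200:380],None,fx=4,fy=4,interpolation=cv2.INTER_CUBIC))"
```

```text
tcp [ 0.5866 -0.1114  0.1976] jaw yaw -1.768 t 9.15 open 0.0655
shift cm [ 0.06  0.7  -0.24] rot [-0.005 -0.008 -0.018]
(np.float64(292.25786229826605), np.float64(191.59015538976635)) (np.float64(292.735733310448), np.float64(212.70820534811176)) (np.float64(294.9207327791428), np.float64(218.85928813626379))
```

View pics/w4.png

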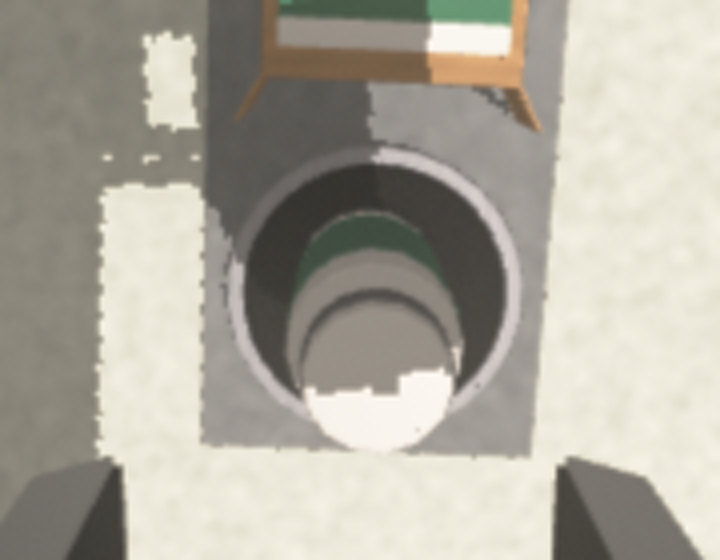

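The slim cap is at about (295,213) and the jar pad at about (293.5,193), both within 2 px of prediction. Next I descend.

Request:
carry_out:
  plan:
    - {"x": 0,"y": 0.5,"z": 1,"rx": 0,"ry": 0,"rz": 0,"grip": 0.3}
    - {"x": 0,"y": 0.4,"z": 3,"rx": 0,"ry": 0,"rz": 0,"grip": 0.3}
    - {"x": 0,"y": 0,"z": 1,"rx": 0,"ry": 0,"rz": 0,"grip": 0.3}
    - {"x": 0,"y": 0,"z": 0,"rx": 0,"ry": 0,"rz": 0,"grip": 0.3}

```text
time: 9.53
tcp_pos: [0.5856, -0.1147, 0.1466]
orientation: [-3.122, 0.298, -0.019]
force: [-0.4, 0.2, -0.2]
opening: 0.0656
```

```bash
python3 -c "
from h import *
go(.5855,-.120,.041,-1.768)"
```

```text
tcp [ 0.5856 -0.1147  0.1466] jaw yaw -1.761 t 9.53 open 0.0656
shift cm [-0.03  0.6  10.56] rot [-0.007 -0.011  0.007]
```

Request:
carry_out:
  plan:
    - {"x": 0,"y": 0.6,"z": 0,"rx": -0.01,"ry": -0.01,"rz": 0,"grip": 0.25}
    - {"x": 0,"y": 0.2,"z": 2.5,"rx": 0,"ry": 0,"rz": 0,"grip": 0.25}
    - {"x": 0,"y": 0,"z": 3,"rx": 0,"ry": 0,"rz": 0,"grip": 0.25}
    - {"x": 0,"y": 0,"z": 2,"rx": 0,"ry": 0,"rz": 0,"grip": 0.25}
    - {"x": 0,"y": 0,"z": 1,"rx": 0,"ry": 0,"rz": 0,"grip": 0.25}
    - {"x": 0,"y": 0,"z": 0,"rx": 0,"ry": 0,"rz": 0,"grip": 0.25}

```text
time: 10.03
tcp_pos: [0.5879, -0.1203, 0.066]
orientation: [3.121, -0.287, 0.015]
force: [0.3, -0.0, -0.1]
opening: 0.0707
```

```bash
python3 -c "
from h import *
go(.5855,-.120,.041,-1.768)"
```

```text
tcp [ 0.5879 -0.1203  0.066 ] jaw yaw -1.754 t 10.03 open 0.0707
shift cm [-0.27 -0.    2.49] rot [ 0.006 -0.01   0.014]
```

Request:
carry_out:
  plan:
    - {"x": -0.3,"y": 0,"z": 1.2,"rx": 0,"ry": -0.01,"rz": 0,"grip": 0.3}
    - {"x": -0.1,"y": 0,"z": 0.8,"rx": 0,"ry": 0,"rz": 0,"grip": 0.3}
    - {"x": 0,"y": 0,"z": 0.3,"rx": 0,"ry": 0,"rz": 0,"grip": 0.45}
    - {"x": 0,"y": 0,"z": 0,"rx": 0,"ry": 0,"rz": 0,"grip": 0.7}
    - {"x": 0,"y": 0,"z": 0,"rx": 0,"ry": 0,"rz": 0,"grip": 0.7}
    - {"x": 0,"y": 0,"z": 0,"rx": 0,"ry": 0,"rz": 0,"grip": 0.7}
    - {"x": 0,"y": 0,"z": 0,"rx": 0,"ry": 0,"rz": 0,"grip": 0.7}
  squeeze: 15

```text
time: 10.62
tcp_pos: [0.5878, -0.1201, 0.0474]
orientation: [3.12, -0.284, 0.013]
force: [0.4, -0.3, -1.7]
opening: 0.0419
```

```bash
python3 -c "
from h import *
go(.5855,-.120,.041,-1.768)"
```

```text
tcp [ 0.5878 -0.1201  0.0474] jaw yaw -1.753 t 10.62 open 0.0419
shift cm [-0.23  0.03  0.64] rot [ 0.007 -0.009  0.016]
```

Request:
carry_out:
  plan:
    - {"x": 0,"y": 0,"z": -1,"rx": 0,"ry": 0,"rz": 0,"grip": 0.7}
    - {"x": 0,"y": 0,"z": -2.5,"rx": 0,"ry": 0,"rz": 0,"grip": 0.7}
    - {"x": 0,"y": 0,"z": -2.5,"rx": 0,"ry": 0,"rz": 0,"grip": 0.7}
    - {"x": 0,"y": 0,"z": -2,"rx": 0,"ry": 0,"rz": 0,"grip": 0.7}
    - {"x": 0,"y": 0,"z": -0.5,"rx": 0,"ry": -0.01,"rz": 0,"grip": 0.7}

```text
time: 11.03
tcp_pos: [0.5845, -0.1189, 0.1347]
orientation: [3.122, -0.285, -0.015]
force: [-0.1, 0.3, -0.5]
opening: 0.042
```

```bash
python3 -c "
from h import *
go(.4845,-.3255,.14,-1.768)"
```

```text
tcp [ 0.5845 -0.1189  0.1347] jaw yaw -1.753 t 11.03 open 0.042
shift cm [-6.1  22.13 -0.32] rot [0.007 0.009 0.015]
```

Request:
carry_out:
  plan:
    - {"x": -0.5,"y": 1.8,"z": -0.1,"rx": 0,"ry": 0,"rz": 0,"grip": 0.7}
    - {"x": -0.9,"y": 3.3,"z": -0.1,"rx": 0,"ry": 0,"rz": 0,"grip": 0.7}
    - {"x": -1.0,"y": 3.6,"z": -0.1,"rx": 0,"ry": 0,"rz": 0,"grip": 0.7}
    - {"x": -1.0,"y": 3.6,"z": -0.1,"rx": 0,"ry": 0,"rz": 0,"grip": 0.7}
    - {"x": -1.0,"y": 3.6,"z": -0.1,"rx": 0,"ry": 0,"rz": 0,"grip": 0.7}
    - {"x": -0.8,"y": 3.0,"z": 0,"rx": 0,"ry": 0,"rz": 0,"grip": 0.7}
    - {"x": -0.4,"y": 1.8,"z": 0,"rx": 0,"ry": 0,"rz": 0,"grip": 0.7}
    - {"x": 0,"y": 0.5,"z": 0,"rx": 0,"ry": 0,"rz": 0,"grip": 0.7}

```text
time: 11.7
tcp_pos: [0.4906, -0.3235, 0.145]
orientation: [3.123, -0.273, -0.008]
force: [0.6, 0.6, -1.7]
opening: 0.0417
```

```bash
python3 -c "
from h import *
go(.4845,-.3255,.047,-1.768)"
```

```text
tcp [ 0.4906 -0.3235  0.145 ] jaw yaw -1.745 t 11.7 open 0.0417
shift cm [-0.53  0.23  9.81] rot [0.007 0.004 0.023]
```

Request:
carry_out:
  plan:
    - {"x": -0.5,"y": 0.2,"z": 1,"rx": 0,"ry": 0,"rz": 0,"grip": 0.7}
    - {"x": 0,"y": 0,"z": 2.5,"rx": 0,"ry": 0,"rz": 0,"grip": 0.7}
    - {"x": 0,"y": 0,"z": 2,"rx": 0,"ry": 0,"rz": 0,"grip": 0.7}
    - {"x": 0,"y": 0,"z": 1,"rx": 0,"ry": 0,"rz": 0,"grip": 0.7}
    - {"x": 0,"y": 0,"z": 0.4,"rx": 0,"ry": 0,"rz": 0,"grip": 0.7}
    - {"x": 0,"y": 0,"z": 0,"rx": 0,"ry": 0,"rz": 0,"grip": 0.7}

```text
time: 12.2
tcp_pos: [0.485, -0.3219, 0.0708]
orientation: [3.126, -0.272, -0.009]
force: [0.4, -0.3, -1.4]
opening: 0.0421
```

```bash
python3 -c "
from h import *
go(.4845,-.3255,.047,-1.768)"
```

```text
tcp [ 0.485  -0.3219  0.0708] jaw yaw -1.745 t 12.2 open 0.0421
shift cm [0.03 0.35 2.38] rot [0.004 0.006 0.023]
```

Request:
carry_out:
  plan:
    - {"x": 0,"y": 0.4,"z": 1.0,"rx": 0,"ry": 0.01,"rz": 0,"grip": 0.7}
    - {"x": 0,"y": 0.1,"z": 0.5,"rx": 0,"ry": 0,"rz": 0,"grip": 0.7}
    - {"x": 0,"y": 0,"z": 0.3,"rx": 0,"ry": 0,"rz": 0,"grip": 0.7}
    - {"x": 0,"y": 0,"z": 0.2,"rx": 0,"ry": 0,"rz": 0,"grip": 0.7}
    - {"x": 0,"y": 0,"z": 0.2,"rx": 0,"ry": 0,"rz": 0,"grip": 0.7}

```text
time: 12.62
tcp_pos: [0.4873, -0.3251, 0.0511]
orientation: [3.125, -0.265, 0.013]
force: [-0.1, -0.5, -1.3]
opening: 0.0419
```

```bash
python3 -c "
from h import *
go(.4845,-.3255,.047,-1.768)"
```

```text
tcp [ 0.4873 -0.3251  0.0511] jaw yaw -1.74 t 12.62 open 0.0419
shift cm [-0.27  0.08  0.41] rot [ 0.005 -0.009  0.028]
```

Request:
carry_out:
  plan:
    - {"x": -0.3,"y": 0.1,"z": 0.2,"rx": 0,"ry": -0.01,"rz": 0,"grip": 0.7}
    - {"x": -0.1,"y": 0,"z": 0.2,"rx": 0,"ry": 0,"rz": 0,"grip": 0.7}
    - {"x": 0,"y": 0,"z": 0.2,"rx": 0,"ry": 0,"rz": 0,"grip": 0.7}
    - {"x": 0,"y": 0,"z": 0.1,"rx": 0,"ry": 0,"rz": 0,"grip": 0.7}

```text
time: 12.95
tcp_pos: [0.484, -0.3258, 0.0471]
orientation: [3.124, -0.264, -0.0]
force: [-1.8, 1.6, 3.9]
opening: 0.0416
```

Contact at the expected height. I release slowly, retract, and look.

Request:
carry_out:
  plan:
    - {"x": 0,"y": 0,"z": 0,"rx": 0,"ry": 0,"rz": 0,"grip": 0.5}
    - {"x": 0,"y": 0,"z": 0,"rx": 0,"ry": 0,"rz": 0,"grip": 0.3}
    - {"x": 0,"y": 0,"z": 0,"rx": 0,"ry": 0,"rz": 0,"grip": 0.25}
    - {"x": 0,"y": 0,"z": -1.5,"rx": 0,"ry": 0,"rz": 0,"grip": 0.25}
    - {"x": 0,"y": 0,"z": -3,"rx": 0,"ry": 0,"rz": 0,"grip": 0.25}
    - {"x": 0,"y": 0,"z": -3.5,"rx": 0,"ry": 0,"rz": 0,"grip": 0.2}
    - {"x": 0,"y": 0,"z": -3.5,"rx": 0,"ry": 0,"rz": 0,"grip": 0.1}
    - {"x": 0,"y": 0,"z": -3,"rx": 0,"ry": 0,"rz": 0,"grip": 0}

```text
time: 13.62
tcp_pos: [0.4805, -0.3224, 0.1867]
orientation: [-3.127, 0.266, 0.023]
force: [0.6, -0.3, -0.1]
opening: 0.0852
```

```bash
python3 -c "
from h import *
go(.5366,.0957,.2,-1.6)
d=r.get_image('wrist')
print(pix(d,np.array([.482,-.325,.008])),pix(d,np.array([.482,-.325,.123])))
cv2.imwrite('pics/w5.png',cv2.resize(d['color'][120:260,200:380],None,fx=4,fy=4,interpolation=cv2.INTER_CUBIC))"
```

```text
tcp [ 0.4805 -0.3224  0.1867] jaw yaw -1.74 t 13.62 open 0.0852
shift cm [ -1.54 -42.16  -1.21] rot [-0.003  0.015 -0.14 ]
(np.float64(286.493540399131), np.float64(184.3040267557309)) (np.float64(287.0846919601926), np.float64(212.96981243637234))
```

View pics/w5.png

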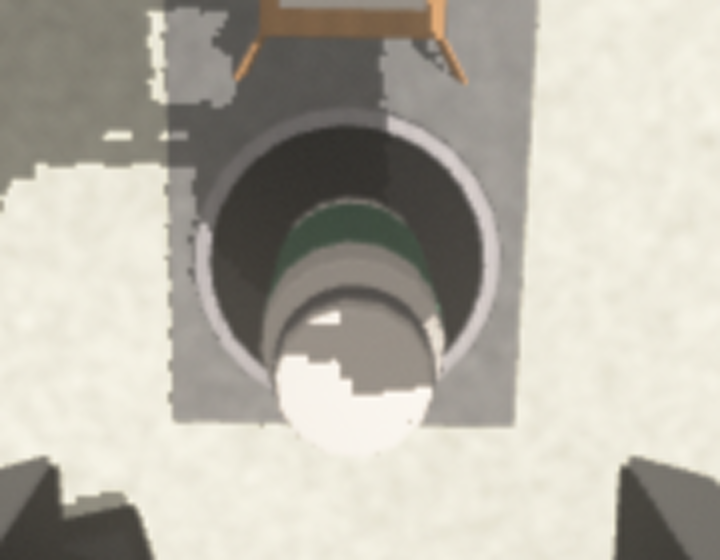

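The slim bottle stands on its pad: cap at (289,213.5), pad ring at (286.7,184.5), so it is about 2 mm off-centre. Next is the jar.

Request:
carry_out:
  plan:
    - {"x": 0,"y": -2,"z": -0.2,"rx": 0,"ry": 0,"rz": 0,"grip": 0}
    - {"x": -0.2,"y": -4,"z": -0.2,"rx": 0,"ry": 0,"rz": 0,"grip": 0}
    - {"x": -0.2,"y": -4,"z": -0.1,"rx": 0,"ry": 0,"rz": 0,"grip": 0}
    - {"x": -0.2,"y": -4,"z": -0.1,"rx": 0,"ry": 0,"rz": 0,"grip": 0}
    - {"x": -0.2,"y": -4,"z": 0,"rx": 0,"ry": 0,"rz": 0,"grip": 0}
    - {"x": -0.2,"y": -4,"z": 0,"rx": 0,"ry": 0,"rz": 0,"grip": 0}
    - {"x": -0.2,"y": -4,"z": 0,"rx": 0,"ry": 0,"rz": 0,"grip": 0}
    - {"x": -0.2,"y": -4,"z": 0,"rx": 0,"ry": 0,"rz": 0,"grip": 0}

```text
time: 14.33
tcp_pos: [0.526, -0.0269, 0.2032]
orientation: [3.113, -0.293, 0.022]
force: [0.4, 0.4, 1.0]
opening: 0.0938
```

Request:
carry_out:
  plan:
    - {"x": -0.2,"y": -4,"z": 0,"rx": 0,"ry": 0,"rz": 0,"grip": 0}
    - {"x": -0.2,"y": -3.5,"z": 0,"rx": 0,"ry": 0,"rz": 0,"grip": 0}
    - {"x": 0,"y": -2,"z": 0,"rx": 0,"ry": 0,"rz": 0,"grip": 0}
    - {"x": 0,"y": -0.7,"z": 0,"rx": 0,"ry": 0,"rz": 0,"grip": 0}
    - {"x": 0,"y": 0,"z": 0,"rx": 0,"ry": 0,"rz": 0,"grip": 0}

```text
time: 14.75
tcp_pos: [0.5413, 0.0869, 0.2011]
orientation: [3.117, -0.276, 0.026]
force: [-0.4, -0.9, -0.3]
opening: 0.0936
```

```bash
python3 -c "
from h import *
go(.5366,.0957,.15,-1.65)"
```

```text
tcp [0.5413 0.0869 0.2011] jaw yaw -1.748 t 14.75 open 0.0936
shift cm [-0.71 -0.84  5.09] rot [ 0.011 -0.017 -0.097]
```

Request:
carry_out:
  plan:
    - {"x": -0.6,"y": -0.8,"z": 1,"rx": 0.01,"ry": -0.015,"rz": -0.1,"grip": 0}
    - {"x": 0,"y": 0,"z": 2,"rx": 0,"ry": 0,"rz": 0,"grip": 0}
    - {"x": 0,"y": 0,"z": 0.5,"rx": 0,"ry": 0,"rz": 0,"grip": 0}
    - {"x": 0,"y": 0,"z": 0,"rx": 0,"ry": 0,"rz": 0,"grip": 0}

```text
time: 15.08
tcp_pos: [0.5381, 0.0918, 0.166]
orientation: [3.136, -0.118, 0.008]
force: [-0.2, 0.1, 0.6]
opening: 0.094
```

```bash
python3 -c "
from h import *
go(.5366,.0957,.015,-1.65)
d=r.get_image('wrist')
print(pix(d,np.array([.5395,.0975,.008])),pix(d,np.array([.5366,.0957,.06])))
print(P(d,284,230,.06),P(d,285,230,.06),P(d,284,231,.06))
cv2.imwrite('pics/w6.png',cv2.resize(d['color'][110:310,180:400],None,fx=3.5,fy=3,interpolation=cv2.INTER_CUBIC) if 0 else cv2.resize(d['color'][120:310,180:400],None,fx=3,fy=3,interpolation=cv2.INTER_CUBIC))"
```

```text
tcp [0.5381 0.0918 0.166 ] jaw yaw -1.646 t 15.08 open 0.094
shift cm [-0.26 -0.43 15.09] rot [ 0.004 -0.005  0.004]
(np.float64(278.57678599922554), np.float64(191.81430432297995)) (np.float64(279.9043879421926), np.float64(205.94958267354275))
[0.51238859 0.09362926] [0.51231555 0.09266613] [0.51137297 0.09370548]
```

View pics/w6.png

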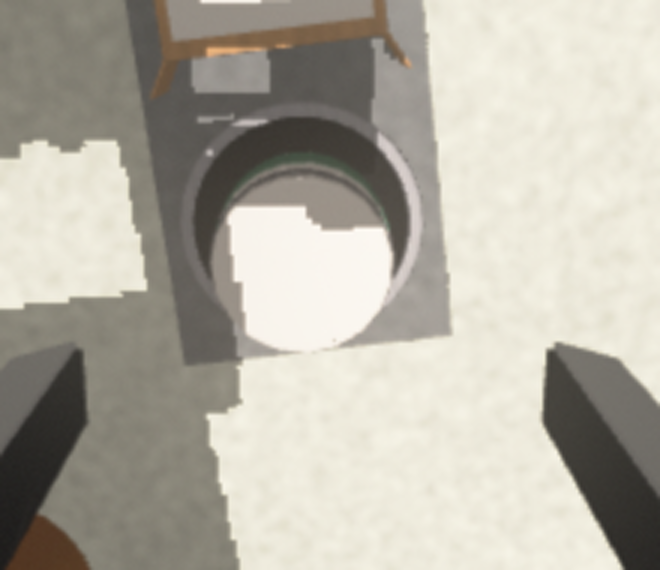

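The jar cap is at (280.6,206.5) and its pad at (280.6,193.7), which agrees with the estimate. Next I descend.

Request:
carry_out:
  plan:
    - {"x": -0.2,"y": -0.4,"z": 1,"rx": 0,"ry": 0,"rz": 0,"grip": 0}
    - {"x": -0.1,"y": -0.1,"z": 3,"rx": 0,"ry": 0,"rz": 0,"grip": 0}
    - {"x": 0,"y": 0,"z": 3,"rx": 0,"ry": 0,"rz": 0,"grip": 0}
    - {"x": 0,"y": 0,"z": 1.5,"rx": 0,"ry": 0,"rz": 0,"grip": 0}
    - {"x": 0,"y": 0,"z": 0.5,"rx": 0,"ry": 0,"rz": 0,"grip": 0}
    - {"x": 0,"y": 0,"z": 0,"rx": 0,"ry": 0,"rz": 0,"grip": 0}

```text
time: 15.63
tcp_pos: [0.5399, 0.0932, 0.0775]
orientation: [3.135, -0.13, 0.027]
force: [0.2, -0.1, -0.9]
opening: 0.0934
```

```bash
python3 -c "
from h import *
go(.536,.095,.016,-1.65)"
```

```text
tcp [0.5399 0.0932 0.0775] jaw yaw -1.654 t 15.63 open 0.0934
shift cm [-0.51 -0.16  6.14] rot [ 0.003 -0.017 -0.004]
```

Request:
carry_out:
  plan:
    - {"x": -0.4,"y": -0.2,"z": 1.5,"rx": 0,"ry": -0.017,"rz": 0,"grip": 0}
    - {"x": -0.2,"y": 0,"z": 2,"rx": 0,"ry": 0,"rz": 0,"grip": 0}
    - {"x": 0,"y": 0,"z": 1,"rx": 0,"ry": 0,"rz": 0,"grip": 0}
    - {"x": 0,"y": 0,"z": 0.5,"rx": 0,"ry": 0,"rz": 0,"grip": 0}
    - {"x": 0,"y": 0,"z": 0,"rx": 0,"ry": 0,"rz": 0,"grip": 0}

```text
time: 16.05
tcp_pos: [0.5376, 0.0958, 0.0289]
orientation: [3.137, -0.133, 0.01]
force: [-0.3, -0.1, -1.0]
opening: 0.0937
```

```bash
python3 -c "
from h import *
go(.536,.095,.016,-1.65)"
```

```text
tcp [0.5376 0.0958 0.0289] jaw yaw -1.656 t 16.05 open 0.0937
shift cm [-0.17  0.09  1.29] rot [ 0.001 -0.007 -0.006]
```

Request:
carry_out:
  plan:
    - {"x": -0.2,"y": 0.1,"z": 0.6,"rx": 0,"ry": -0.007,"rz": 0,"grip": 0}
    - {"x": 0,"y": 0,"z": 0.4,"rx": 0,"ry": 0,"rz": 0,"grip": 0.1}
    - {"x": 0,"y": 0,"z": 0.2,"rx": 0,"ry": 0,"rz": 0,"grip": 0.3}
    - {"x": 0,"y": 0,"z": 0,"rx": 0,"ry": 0,"rz": 0,"grip": 0.5}
    - {"x": 0,"y": 0,"z": 0,"rx": 0,"ry": 0,"rz": 0,"grip": 0.5}
    - {"x": 0,"y": 0,"z": 0,"rx": 0,"ry": 0,"rz": 0,"grip": 0.5}
    - {"x": 0,"y": 0,"z": 0,"rx": 0,"ry": 0,"rz": 0,"grip": 0.5}
  squeeze: 15

```text
time: 16.63
tcp_pos: [0.5383, 0.0952, 0.0192]
orientation: [3.139, -0.133, 0.008]
force: [-0.2, 0.2, -1.3]
opening: 0.0597
```

```bash
python3 -c "
from h import *
go(.536,.095,.016,-1.65)"
```

```text
tcp [0.5383 0.0952 0.0192] jaw yaw -1.656 t 16.63 open 0.0597
shift cm [-0.23  0.04  0.32] rot [-0.    -0.005 -0.006]
```

Request:
carry_out:
  plan:
    - {"x": 0,"y": 0,"z": -1,"rx": 0,"ry": 0,"rz": 0,"grip": 0.5}
    - {"x": 0,"y": 0,"z": -2.5,"rx": 0,"ry": 0,"rz": 0,"grip": 0.5}
    - {"x": 0,"y": 0,"z": -3,"rx": 0,"ry": 0,"rz": 0,"grip": 0.5}
    - {"x": 0,"y": 0,"z": -2,"rx": 0,"ry": 0,"rz": 0,"grip": 0.5}
    - {"x": 0,"y": 0,"z": -0.5,"rx": 0,"ry": 0,"rz": 0,"grip": 0.5}

```text
time: 17.05
tcp_pos: [0.5341, 0.095, 0.1101]
orientation: [3.137, -0.133, -0.009]
force: [0.3, 0.9, -1.9]
opening: 0.0598
```

```bash
python3 -c "
from h import *
go(.5818,-.1197,.12)"
```

```text
tcp [0.5341 0.095  0.1101] jaw yaw -1.656 t 17.05 open 0.0598
shift cm [ 6.57 20.99 -1.  ] rot [ 0.002  0.006 -0.   ]
```

Request:
carry_out:
  plan:
    - {"x": 0.5,"y": 1.6,"z": -0.2,"rx": 0,"ry": 0,"rz": 0,"grip": 0.5}
    - {"x": 1.0,"y": 3.2,"z": -0.2,"rx": 0,"ry": 0,"rz": 0,"grip": 0.5}
    - {"x": 1.1,"y": 3.4,"z": -0.2,"rx": 0,"ry": 0,"rz": 0,"grip": 0.5}
    - {"x": 1.1,"y": 3.4,"z": -0.2,"rx": 0,"ry": 0,"rz": 0,"grip": 0.5}
    - {"x": 1.1,"y": 3.4,"z": 0,"rx": 0,"ry": 0,"rz": 0,"grip": 0.5}
    - {"x": 0.9,"y": 2.8,"z": 0,"rx": 0,"ry": 0,"rz": 0,"grip": 0.5}
    - {"x": 0.5,"y": 1.5,"z": 0,"rx": 0,"ry": 0,"rz": 0,"grip": 0.5}
    - {"x": 0,"y": 0.4,"z": 0,"rx": 0,"ry": 0,"rz": 0,"grip": 0.5}

```text
time: 17.72
tcp_pos: [0.5814, -0.1118, 0.1195]
orientation: [-3.139, 0.121, 0.003]
force: [1.3, 0.2, -1.6]
opening: 0.0598
```

```bash
python3 -c "
from h import *
go(.5818,-.1197,.0192)"
```

```text
tcp [ 0.5814 -0.1118  0.1195] jaw yaw -1.648 t 17.72 open 0.0598
shift cm [ 0.12  0.79 10.03] rot [-0.001  0.002  0.   ]
```

Request:
carry_out:
  plan:
    - {"x": 0,"y": 0.5,"z": 1,"rx": 0,"ry": 0,"rz": 0,"grip": 0.5}
    - {"x": 0,"y": 0.2,"z": 2.5,"rx": 0,"ry": 0,"rz": 0,"grip": 0.5}
    - {"x": 0,"y": 0,"z": 2,"rx": 0,"ry": 0,"rz": 0,"grip": 0.5}
    - {"x": 0,"y": 0,"z": 1,"rx": 0,"ry": 0,"rz": 0,"grip": 0.5}
    - {"x": 0,"y": 0,"z": 0.5,"rx": 0,"ry": 0,"rz": 0,"grip": 0.5}
    - {"x": 0,"y": 0,"z": 0,"rx": 0,"ry": 0,"rz": 0,"grip": 0.5}

```text
time: 18.22
tcp_pos: [0.5782, -0.1161, 0.0432]
orientation: [-3.136, 0.119, 0.009]
force: [-0.5, 0.3, -2.1]
opening: 0.0597
```

```bash
python3 -c "
from h import *
go(.5818,-.1197,.0192)"
```

```text
tcp [ 0.5782 -0.1161  0.0432] jaw yaw -1.647 t 18.22 open 0.0597
shift cm [0.41 0.34 2.39] rot [-0.003  0.006  0.   ]
```

Request:
carry_out:
  plan:
    - {"x": 0.4,"y": 0.4,"z": 1.0,"rx": 0,"ry": 0,"rz": 0,"grip": 0.5}
    - {"x": 0.1,"y": 0.1,"z": 0.5,"rx": 0,"ry": 0,"rz": 0,"grip": 0.5}
    - {"x": 0,"y": 0,"z": 0.3,"rx": 0,"ry": 0,"rz": 0,"grip": 0.5}
    - {"x": 0,"y": 0,"z": 0.3,"rx": 0,"ry": 0,"rz": 0,"grip": 0.5}

```text
time: 18.55
tcp_pos: [0.5849, -0.1204, 0.0228]
orientation: [-3.137, 0.115, 0.003]
force: [-0.5, 0.9, -2.0]
opening: 0.0597
```

```bash
python3 -c "
from h import *
go(.5818,-.1197,.0192)"
```

```text
tcp [ 0.5849 -0.1204  0.0228] jaw yaw -1.644 t 18.55 open 0.0597
shift cm [-0.31 -0.05  0.36] rot [-0.003  0.002  0.   ]
```

Request:
carry_out:
  plan:
    - {"x": -0.3,"y": 0,"z": 0.2,"rx": 0,"ry": 0,"rz": 0,"grip": 0.5}
    - {"x": -0.1,"y": 0,"z": 0.2,"rx": 0,"ry": 0,"rz": 0,"grip": 0.5}
    - {"x": 0,"y": 0,"z": 0.2,"rx": 0,"ry": 0,"rz": 0,"grip": 0.5}
    - {"x": 0,"y": 0,"z": 0.1,"rx": 0,"ry": 0,"rz": 0,"grip": 0.5}

```text
time: 18.88
tcp_pos: [0.5819, -0.1204, 0.0194]
orientation: [-3.138, 0.115, -0.003]
force: [-0.1, -0.3, -1.6]
opening: 0.0597
```

Request:
carry_out:
  plan:
    - {"x": 0,"y": 0,"z": 0.2,"rx": 0,"ry": 0,"rz": 0,"grip": 0.5}
    - {"x": 0,"y": 0,"z": 0.2,"rx": 0,"ry": 0,"rz": 0,"grip": 0.5}

```text
time: 19.05
tcp_pos: [0.5823, -0.1205, 0.0191]
orientation: [-3.138, 0.115, -0.006]
force: [-4.7, 1.1, 8.3]
opening: 0.0598
```

Contact. Release and retract.

Request:
carry_out:
  plan:
    - {"x": 0,"y": 0,"z": 0,"rx": 0,"ry": 0,"rz": 0,"grip": 0.3}
    - {"x": 0,"y": 0,"z": 0,"rx": 0,"ry": 0,"rz": 0,"grip": 0.15}
    - {"x": 0,"y": 0,"z": 0,"rx": 0,"ry": 0,"rz": 0,"grip": 0.1}
    - {"x": 0,"y": 0,"z": -1.5,"rx": 0,"ry": 0,"rz": 0,"grip": 0.1}
    - {"x": 0,"y": 0,"z": -3,"rx": 0,"ry": 0,"rz": 0,"grip": 0.1}
    - {"x": 0,"y": 0,"z": -3.8,"rx": 0,"ry": 0,"rz": 0,"grip": 0.1}
    - {"x": 0,"y": 0,"z": -3.8,"rx": 0,"ry": 0,"rz": 0,"grip": 0.2}
    - {"x": 0,"y": 0,"z": -3.8,"rx": 0,"ry": 0,"rz": 0,"grip": 0.3}

```text
time: 19.72
tcp_pos: [0.576, -0.1193, 0.1709]
orientation: [-3.132, 0.115, 0.027]
force: [1.1, 0.1, -1.0]
opening: 0.0744
```

```bash
python3 -c "
from h import *
go(.484,.308,.19,-.943)
d=r.get_image('wrist'); cv2.imwrite('pics/w7.png',d['color'])
print(pix(d,np.array([.5795,-.1197,.06])))"
```

```text
tcp [ 0.576  -0.1193  0.1709] jaw yaw -1.645 t 19.72 open 0.0744
shift cm [-12.35 -41.95  -1.43] rot [-0.012  0.014 -0.701]
(np.float64(285.12167232404795), np.float64(196.82819716375377))
```

Request:
carry_out:
  plan:
    - {"x": -0.6,"y": -2,"z": -1,"rx": 0,"ry": 0,"rz": 0,"grip": 0.3}
    - {"x": -1.1,"y": -3.7,"z": -0.2,"rx": 0,"ry": 0,"rz": 0,"grip": 0.3}
    - {"x": -1.1,"y": -3.8,"z": -0.2,"rx": 0,"ry": 0,"rz": 0,"grip": 0.3}
    - {"x": -1.1,"y": -3.8,"z": -0.2,"rx": 0,"ry": 0,"rz": 0,"grip": 0.3}
    - {"x": -1.1,"y": -3.8,"z": -0.2,"rx": 0,"ry": 0,"rz": 0,"grip": 0.3}
    - {"x": -1.1,"y": -3.8,"z": -0.1,"rx": 0,"ry": 0,"rz": 0,"grip": 0.3}
    - {"x": -1.1,"y": -3.8,"z": 0,"rx": 0,"ry": 0,"rz": 0,"grip": 0.3}
    - {"x": -1.1,"y": -3.8,"z": 0,"rx": 0,"ry": 0,"rz": 0,"grip": 0.3}

```text
time: 20.43
tcp_pos: [0.5257, 0.171, 0.2068]
orientation: [3.136, -0.144, 0.036]
force: [1.0, 0.6, -0.7]
opening: 0.0659
```

Request:
carry_out:
  plan:
    - {"x": -0.8,"y": -2.5,"z": 0,"rx": 0,"ry": 0,"rz": 0,"grip": 0.3}
    - {"x": 0,"y": 0,"z": 0,"rx": 0,"ry": 0,"rz": -0.11,"grip": 0.3}
    - {"x": 0,"y": 0,"z": 0,"rx": 0,"ry": 0,"rz": -0.115,"grip": 0.3}
    - {"x": 0,"y": 0,"z": 0,"rx": 0,"ry": 0,"rz": -0.115,"grip": 0.3}
    - {"x": 0,"y": 0,"z": 0,"rx": 0,"ry": 0,"rz": -0.115,"grip": 0.3}
    - {"x": 0,"y": 0,"z": 0,"rx": 0,"ry": 0,"rz": -0.115,"grip": 0.3}
    - {"x": 0,"y": 0,"z": 0,"rx": 0,"ry": 0,"rz": -0.11,"grip": 0.3}
    - {"x": 0,"y": 0,"z": 0,"rx": 0,"ry": 0,"rz": 0,"grip": 0.3}

```text
time: 21.1
tcp_pos: [0.5172, 0.2099, 0.2043]
orientation: [2.978, 0.983, 0.039]
force: [-0.5, 0.3, -0.2]
opening: 0.0655
```

```bash
python3 -c "
from h import *
go(.484,.308,.19,-.943)"
```

```text
tcp [0.5172 0.2099 0.2043] jaw yaw -0.933 t 21.1 open 0.0655
shift cm [ 3.14 -9.88  1.36] rot [ 0.013 -0.022  0.01 ]
```

Request:
carry_out:
  plan:
    - {"x": 0.6,"y": -2,"z": 0.2,"rx": 0.01,"ry": -0.02,"rz": 0,"grip": 0.3}
    - {"x": 1.1,"y": -3.5,"z": 0.2,"rx": 0,"ry": 0,"rz": 0,"grip": 0.3}
    - {"x": 0.9,"y": -2.5,"z": 0.2,"rx": 0,"ry": 0,"rz": 0,"grip": 0.3}
    - {"x": 0.3,"y": -1,"z": 0.2,"rx": 0,"ry": 0,"rz": 0,"grip": 0.3}
    - {"x": 0,"y": -0.2,"z": 0,"rx": 0,"ry": 0,"rz": 0,"grip": 0.3}
    - {"x": 0,"y": 0,"z": 0,"rx": 0,"ry": 0,"rz": 0,"grip": 0.3}

```text
time: 21.6
tcp_pos: [0.4871, 0.3026, 0.194]
orientation: [2.988, 0.954, 0.005]
force: [-0.0, -1.1, -0.7]
opening: 0.0656
```

```bash
python3 -c "
from h import *
go(.484,.308,.14,-.95)
d=r.get_image('wrist'); print(pix(d,np.array([.4844,.3084,.106])))
cv2.imwrite('pics/w8.png',cv2.resize(d['color'][120:260,200:380],None,fx=4,fy=4,interpolation=cv2.INTER_CUBIC))"
```

```text
tcp [0.4871 0.3026 0.194 ] jaw yaw -0.953 t 21.6 open 0.0656
shift cm [ 0.05 -0.65  5.4 ] rot [ 0.005 -0.002 -0.003]
(np.float64(277.4884511115202), np.float64(207.74314014182178))
```

View pics/w8.png

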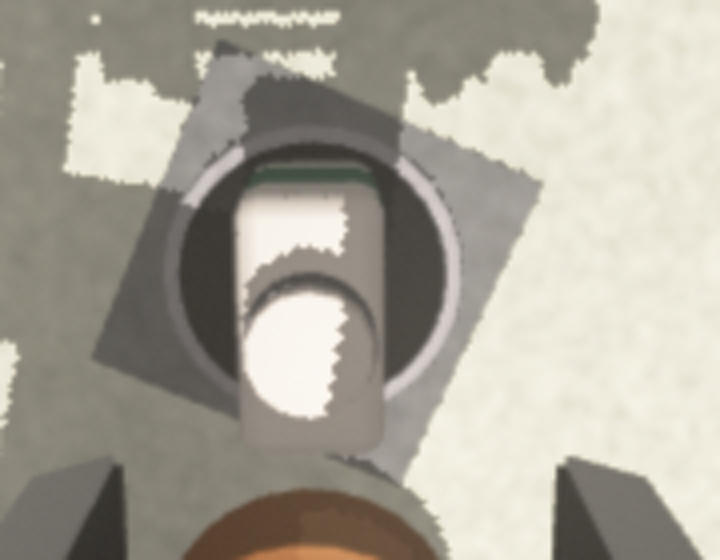

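The flat bottle's cap is at (277.3,208.7), as predicted, and it is aligned with the jaws. Next I descend.

Request:
carry_out:
  plan:
    - {"x": 0,"y": -0.5,"z": 1,"rx": 0,"ry": 0,"rz": 0,"grip": 0.3}
    - {"x": 0,"y": -0.2,"z": 2.5,"rx": 0,"ry": 0,"rz": 0,"grip": 0.3}
    - {"x": 0,"y": 0,"z": 2.5,"rx": 0,"ry": 0,"rz": 0,"grip": 0.3}
    - {"x": 0,"y": 0,"z": 1,"rx": 0,"ry": 0,"rz": 0,"grip": 0.3}
    - {"x": 0,"y": 0,"z": 0,"rx": 0,"ry": 0,"rz": 0,"grip": 0.3}

```text
time: 22.07
tcp_pos: [0.4865, 0.3037, 0.1224]
orientation: [2.992, 0.939, 0.014]
force: [-0.8, -0.8, 0.4]
opening: 0.0655
```

```bash
python3 -c "
from h import *
go(.484,.308,.041,-.95)"
```

```text
tcp [0.4865 0.3037 0.1224] jaw yaw -0.962 t 22.07 open 0.0655
shift cm [-0.02 -0.57  8.14] rot [ 0.008 -0.007 -0.012]
```

Request:
carry_out:
  plan:
    - {"x": 0,"y": -0.6,"z": 0,"rx": 0.008,"ry": -0.007,"rz": -0.01,"grip": 0.3}
    - {"x": 0,"y": -0.2,"z": 2,"rx": 0,"ry": 0,"rz": 0,"grip": 0.3}
    - {"x": 0,"y": 0,"z": 2.5,"rx": 0,"ry": 0,"rz": 0,"grip": 0.3}
    - {"x": 0,"y": 0,"z": 1.5,"rx": 0,"ry": 0,"rz": 0,"grip": 0.3}
    - {"x": 0,"y": 0,"z": 0.7,"rx": 0,"ry": 0,"rz": 0,"grip": 0.3}
    - {"x": 0,"y": 0,"z": 0,"rx": 0,"ry": 0,"rz": 0,"grip": 0.3}

```text
time: 22.57
tcp_pos: [0.4862, 0.3115, 0.0603]
orientation: [-2.991, -0.951, -0.014]
force: [0.2, -0.5, -0.6]
opening: 0.066
```

```bash
python3 -c "
from h import *
go(.484,.308,.041,-.95)"
```

```text
tcp [0.4862 0.3115 0.0603] jaw yaw -0.955 t 22.57 open 0.066
shift cm [-0.4   0.16  1.92] rot [-0.    -0.01  -0.005]
```

Request:
carry_out:
  plan:
    - {"x": -0.4,"y": 0.2,"z": 1,"rx": 0,"ry": -0.01,"rz": 0,"grip": 0.3}
    - {"x": -0.1,"y": 0,"z": 0.6,"rx": 0,"ry": 0,"rz": 0,"grip": 0.3}
    - {"x": 0,"y": 0,"z": 0.3,"rx": 0,"ry": 0,"rz": 0,"grip": 0.5}
    - {"x": 0,"y": 0,"z": 0,"rx": 0,"ry": 0,"rz": 0,"grip": 0.75}
    - {"x": 0,"y": 0,"z": 0,"rx": 0,"ry": 0,"rz": 0,"grip": 0.75}
    - {"x": 0,"y": 0,"z": 0,"rx": 0,"ry": 0,"rz": 0,"grip": 0.75}
    - {"x": 0,"y": 0,"z": 0,"rx": 0,"ry": 0,"rz": 0,"grip": 0.75}
  squeeze: 15

```text
time: 23.15
tcp_pos: [0.4865, 0.3085, 0.0456]
orientation: [-2.992, -0.951, -0.012]
force: [-0.1, 0.5, -0.7]
opening: 0.0358
```

```bash
python3 -c "
from h import *
go(.484,.308,.041,-.95)"
```

```text
tcp [0.4865 0.3085 0.0456] jaw yaw -0.955 t 23.15 open 0.0358
shift cm [-0.24 -0.1   0.46] rot [ 0.    -0.008 -0.005]
```

Request:
carry_out:
  plan:
    - {"x": 0,"y": 0,"z": -1,"rx": 0,"ry": 0,"rz": 0,"grip": 0.75}
    - {"x": 0,"y": 0,"z": -2.5,"rx": 0,"ry": 0,"rz": 0,"grip": 0.75}
    - {"x": 0,"y": 0,"z": -3,"rx": 0,"ry": 0,"rz": 0,"grip": 0.75}
    - {"x": 0,"y": 0,"z": -2.5,"rx": 0,"ry": 0,"rz": 0,"grip": 0.75}
    - {"x": 0,"y": 0,"z": -1,"rx": 0,"ry": 0,"rz": 0,"grip": 0.75}

```text
time: 23.57
tcp_pos: [0.4827, 0.3065, 0.1465]
orientation: [-2.994, -0.952, 0.005]
force: [0.9, 0.4, -0.6]
opening: 0.0359
```

```bash
python3 -c "
from h import *
go(.540,.0977,.15)"
```

```text
tcp [0.4827 0.3065 0.1465] jaw yaw -0.955 t 23.57 open 0.0359
shift cm [-7.38 20.35 -0.35] rot [-0.001  0.003  0.   ]
```

Request:
carry_out:
  plan:
    - {"x": -0.6,"y": 1.6,"z": -0.1,"rx": 0,"ry": 0,"rz": 0,"grip": 0.75}
    - {"x": -1.1,"y": 3.1,"z": -0.1,"rx": 0,"ry": 0,"rz": 0,"grip": 0.75}
    - {"x": -1.2,"y": 3.3,"z": -0.1,"rx": 0,"ry": 0,"rz": 0,"grip": 0.75}
    - {"x": -1.2,"y": 3.3,"z": -0.1,"rx": 0,"ry": 0,"rz": 0,"grip": 0.75}
    - {"x": -1.2,"y": 3.3,"z": 0,"rx": 0,"ry": 0,"rz": 0,"grip": 0.75}
    - {"x": -1.0,"y": 2.8,"z": 0,"rx": 0,"ry": 0,"rz": 0,"grip": 0.75}
    - {"x": -0.6,"y": 1.6,"z": 0,"rx": 0,"ry": 0,"rz": 0,"grip": 0.75}
    - {"x": 0,"y": 0.4,"z": 0,"rx": 0,"ry": 0,"rz": 0,"grip": 0.75}

```text
time: 24.23
tcp_pos: [0.5423, 0.1039, 0.1568]
orientation: [-2.989, -0.963, -0.014]
force: [0.9, -0.5, -0.5]
opening: 0.0358
```

```bash
python3 -c "
from h import *
go(.540,.0977,.0456)"
```

```text
tcp [0.5423 0.1039 0.1568] jaw yaw -0.947 t 24.23 open 0.0358
shift cm [-0.65  0.36 11.11] rot [ 0.001 -0.009  0.   ]
```

Request:
carry_out:
  plan:
    - {"x": -0.5,"y": 0.3,"z": 1,"rx": 0,"ry": 0,"rz": 0,"grip": 0.75}
    - {"x": -0.2,"y": 0,"z": 2.5,"rx": 0,"ry": 0,"rz": 0,"grip": 0.75}
    - {"x": 0,"y": 0,"z": 2.5,"rx": 0,"ry": 0,"rz": 0,"grip": 0.75}
    - {"x": 0,"y": 0,"z": 1.5,"rx": 0,"ry": 0,"rz": 0,"grip": 0.75}
    - {"x": 0,"y": 0,"z": 0.4,"rx": 0,"ry": 0,"rz": 0,"grip": 0.75}
    - {"x": 0,"y": 0,"z": 0,"rx": 0,"ry": 0,"rz": 0,"grip": 0.75}

```text
time: 24.73
tcp_pos: [0.5373, 0.1001, 0.0728]
orientation: [-2.986, -0.964, -0.014]
force: [0.1, 0.4, -1.9]
opening: 0.036
```

```bash
python3 -c "
from h import *
go(.540,.0977,.0456)"
```

```text
tcp [0.5373 0.1001 0.0728] jaw yaw -0.946 t 24.73 open 0.036
shift cm [0.05 0.36 2.72] rot [-0.001 -0.01  -0.   ]
```

Request:
carry_out:
  plan:
    - {"x": 0,"y": 0.4,"z": 1.0,"rx": 0,"ry": -0.01,"rz": 0,"grip": 0.75}
    - {"x": 0,"y": 0.1,"z": 0.8,"rx": 0,"ry": 0,"rz": 0,"grip": 0.75}
    - {"x": 0,"y": 0,"z": 0.4,"rx": 0,"ry": 0,"rz": 0,"grip": 0.75}
    - {"x": 0,"y": 0,"z": 0.2,"rx": 0,"ry": 0,"rz": 0,"grip": 0.75}
    - {"x": 0,"y": 0,"z": 0.1,"rx": 0,"ry": 0,"rz": 0,"grip": 0.75}

```text
time: 25.15
tcp_pos: [0.5416, 0.0982, 0.0474]
orientation: [-2.988, -0.971, -0.003]
force: [1.2, 0.5, -1.1]
opening: 0.0361
```

```bash
python3 -c "
from h import *
go(.540,.0977,.0456)"
```

```text
tcp [0.5416 0.0982 0.0474] jaw yaw -0.943 t 25.15 open 0.0361
shift cm [-0.15 -0.06  0.18] rot [ 0.    -0.002  0.   ]
```

Request:
carry_out:
  plan:
    - {"x": -0.2,"y": 0,"z": 0.2,"rx": 0,"ry": 0,"rz": 0,"grip": 0.75}
    - {"x": 0,"y": 0,"z": 0.2,"rx": 0,"ry": 0,"rz": 0,"grip": 0.75}
    - {"x": 0,"y": 0,"z": 0.2,"rx": 0,"ry": 0,"rz": 0,"grip": 0.75}

```text
time: 25.4
tcp_pos: [0.5404, 0.0969, 0.0455]
orientation: [2.988, 0.971, 0.006]
force: [-4.4, -0.3, 6.7]
opening: 0.0361
```

Request:
carry_out:
  plan:
    - {"x": 0,"y": 0,"z": 0,"rx": 0,"ry": 0,"rz": 0,"grip": 0.55}
    - {"x": 0,"y": 0,"z": 0,"rx": 0,"ry": 0,"rz": 0,"grip": 0.3}
    - {"x": 0,"y": 0,"z": 0,"rx": 0,"ry": 0,"rz": 0,"grip": 0.3}
    - {"x": 0,"y": 0,"z": -1.5,"rx": 0,"ry": 0,"rz": 0,"grip": 0.3}
    - {"x": 0,"y": 0,"z": -3,"rx": 0,"ry": 0,"rz": 0,"grip": 0.3}
    - {"x": 0,"y": 0,"z": -3.8,"rx": 0,"ry": 0,"rz": 0,"grip": 0.2}
    - {"x": 0,"y": 0,"z": -3.8,"rx": 0,"ry": 0,"rz": 0,"grip": 0.1}
    - {"x": 0,"y": 0,"z": -3.8,"rx": 0,"ry": 0,"rz": 0,"grip": 0}

```text
time: 26.07
tcp_pos: [0.5346, 0.0957, 0.2004]
orientation: [-2.984, -0.968, 0.023]
force: [0.8, -0.2, 0.4]
opening: 0.0825
```

Request:
carry_out:
  plan:
    - {"x": -2,"y": -2,"z": -1,"rx": 0,"ry": 0,"rz": 0,"grip": 0}
    - {"x": -4,"y": 0,"z": 0,"rx": 0,"ry": 0,"rz": 0,"grip": 0}
    - {"x": -4,"y": 0,"z": 0,"rx": 0,"ry": 0,"rz": 0,"grip": 0}
    - {"x": -4,"y": 0,"z": 0,"rx": 0,"ry": 0,"rz": 0,"grip": 0}
    - {"x": -4,"y": 0,"z": 0,"rx": 0,"ry": 0,"rz": 0,"grip": 0}
    - {"x": -3,"y": 0,"z": 0,"rx": 0,"ry": 0,"rz": 0,"grip": 0}
    - {"x": -1,"y": 0,"z": 0,"rx": 0,"ry": 0,"rz": 0,"grip": 0}
    - {"x": 0,"y": 0,"z": 0,"rx": 0,"ry": 0,"rz": 0,"grip": 0}

```text
time: 26.73
tcp_pos: [0.3464, -0.0199, 0.2244]
orientation: [2.979, 0.972, 0.028]
force: [0.5, 0.1, 0.2]
opening: 0.0944
```

```bash
python3 -c "
from h import *
d=r.get_image('top'); cv2.imwrite('pics/top1.png',cv2.resize(d['color'][120:280,160:450],None,fx=2.7,fy=2.7,interpolation=cv2.INTER_CUBIC))
for X in [(.482,-.325,.123),(.5795,-.1197,.06),(.538,.0963,.106),(.3891,.2379,.045),(.3932,-.2287,.06)]: p=pix(d,np.array(X)); print(np.round([(p[0]-159.6)*2.7,(p[1]-119.6)*2.7],1))
cv2.imwrite('pics/s1.png',r.get_image('scene')['color'])"
```

```text
[707.7 254.9]
[478.3 165.7]
[255.9 202.9]
[117.7 362.9]
[595.1 354.2]
```

View pics/top1.png

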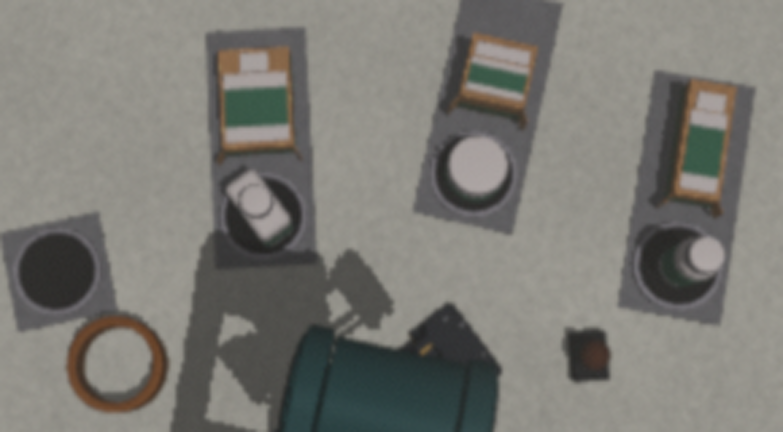

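View pics/s1.png

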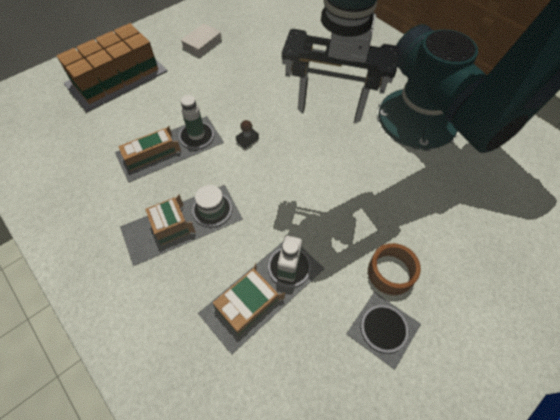

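Cap centres in the crop against prediction: slim (707,254) against (708,255), jar (479,165) against (478,166), flat (255,201) against (256,203). That is within about 2 mm. The tape at (118,363) and stamp ball at (595,355) haven't moved. Handing in.

```bash
python3 -c "
from h import *
print(r.hand_in())"
```

```text
the job is handed in; nothing more can be done
None
```

I rearranged all three containers onto the pads of their own cartons and handed the job in at about 27 s of robot time. I moved the flat bottle to the spare pad, the slim bottle to its pad, the jar to its pad, then the flat bottle from the spare pad to its own.

In the last top picture, each cap was within about 2 mm of where it should be with its container centred on the pad (the limit is 15 mm). The scene picture shows all three upright and released, with the fingers well clear. The tape and stamp were where they started. No check failed or disagreed beyond the 1–2 mm difference between the top and wrist cameras. I did not measure the tilt or resting speed of the containers directly; the hand-in gives no verdict.

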